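# Gauge the rod stands and reject the undersized one

## Task

Take the plug gauge from its stand and try its pin gently, held upright, in the bore of each of the three rod stands in turn, working along the row from the end nearest the gauge stand: where it fits let it go well in (more than half the pin), where it does not just press it lightly on the bore's mouth. Then put the gauge fully back, upright, in its stand and set the one rod stand that the pin would not enter upright in the grey reject tray; leave the two good ones standing where they are and the bowl, tin and paddle alone.

Things in the scene. Friction and masses are not known exactly. Their poses are not given: they have to be found in the camera images.
- gauge: the plug gauge, steel, 140 g, loose, 86 mm tall, standing upright in the gauge stand at the start. From the bottom: round pin 16 mm in diameter and 30 mm long (its lowest 3 mm taper to 12 mm), collar 36 mm in diameter and 6 mm thick, then a square handle 22 x 22 mm and 50 mm tall. Origin at the centre of the pin's lower end; z up the gauge to the handle, x and y square to the handle's flats.
- gauge_grip (a point): centre of the gauge's square handle, 61 mm above the pin's lower end, where to grip it; same axes as the gauge
- gauge_tip (a point): centre of the pin's lower end; same axes as the gauge
- block_a: one of three rod stands that look alike: a pale wooden block 48 mm (own x) by 40 mm (own y) by 36 mm tall on a steel foot plate 64 x 52 x 6 mm, 42 mm tall in all, about 220 g, loose, upright on the row board; they are shuffled among its three places. Origin at the centre of its underside.
- block_b: one of three rod stands that look alike: a pale wooden block 48 mm (own x) by 40 mm (own y) by 36 mm tall on a steel foot plate 64 x 52 x 6 mm, 42 mm tall in all, about 220 g, loose, upright on the row board; they are shuffled among its three places. Origin at the centre of its underside.
- block_c: one of three rod stands that look alike: a pale wooden block 48 mm (own x) by 40 mm (own y) by 36 mm tall on a steel foot plate 64 x 52 x 6 mm, 42 mm tall in all, about 220 g, loose, upright on the row board; they are shuffled among its three places. Origin at the centre of its underside.
- block_a_mid (a point): centre of this rod stand, half-way up. A round vertical blind bore 34 mm deep opens in the middle of its top, 21 mm above this point; the underside is 21 mm below. The bore is 18 mm wide in two of the three stands and only 14 mm in the third; which one is not told: try the gauge. z runs up the bore, x and y along the block's sides.
- block_b_mid (a point): centre of this rod stand, half-way up. A round vertical blind bore 34 mm deep opens in the middle of its top, 21 mm above this point; the underside is 21 mm below. The bore is 18 mm wide in two of the three stands and only 14 mm in the third; which one is not told: try the gauge. z runs up the bore, x and y along the block's sides.
- block_c_mid (a point): centre of this rod stand, half-way up. A round vertical blind bore 34 mm deep opens in the middle of its top, 21 mm above this point; the underside is 21 mm below. The bore is 18 mm wide in two of the three stands and only 14 mm in the third; which one is not told: try the gauge. z runs up the bore, x and y along the block's sides.
- stand_mouth (a point): centre of the mouth of the gauge stand, a fixed brown wooden block 70 x 70 x 40 mm with a round hole 24 mm wide and 36 mm deep; the gauge's pin hangs in it and its collar rests on the block's top, at this point's height (40 mm above the bench), so the pin's end is 30 mm below this point when home
- place1 (a point): top of the row board (a fixed dark wooden board 110 x 310 x 8 mm) at the first place of the row, nearest the gauge stand; one rod stand stands within about 5 mm of it. The places are 100 mm apart along the board's y
- place2 (a point): the same for the middle place of the row
- place3 (a point): the same for the last place of the row, nearest the reject tray
- tray_floor (a point): centre of the inner floor of the fixed grey reject tray, an open box 160 x 160 mm outside, 30 mm tall, walls and floor 4 mm; x and y along its walls
- bowl: wooden bowl, 110 mm wide and 45 mm tall, loose bystander; origin under its centre
- tin: open steel tin, 76 mm wide and 85 mm tall, loose bystander; origin under its centre
- paddle: shaping paddle lying on the bench: round wooden handle 18 mm thick running 110 mm to its own -x, dark blade 70 x 45 x 18 mm to its +x, 215 mm long in all, loose bystander; origin at the handle's front end, on the bench
Mind the look-alikes: they are no part of the job. Leave any blue or pink look-alike of the gauge alone.

How it is judged:
By the outcome, as a careful person would: the job done as asked, in the order asked, and still so for the second after the job is handed in, with the robot touching nothing.
It also fails if it takes over 72 s, if anything falls off the work surface, if the arm or the gripper's body presses on something with over 40 N, if the wrist force passes 120 N, or if a joint passes its speed limit or range.

## Robot

A 6-joint arm with a two-finger parallel gripper is mounted at the origin on the work surface. World frame = base frame: x ahead of the robot, y to its left, z up, the work surface at z = 0. Lengths are in m, angles in rad, forces in N, time in s.
With the tool pointing down it reaches from about 0.325 to 1 m from the base axis. Payload 5.1 kg.
Tool frame: the origin (TCP) lies on the mounting face of the last link; the fingertips stand 173 mm ahead of it and the grasp point (between the pads) lies 155 mm ahead of it; z points along the fingers, y is the direction in which the jaws open and shut (so a half turn about z gives the same grasp; the last joint's range is limited). The gripper opens to 85 mm and grips with 20 to 120 N. Pads are 22 mm wide; open, the fingers measure 114 mm over their backs; the gripper's body (76 mm by 85 mm) begins 54 mm behind the grasp point. The pads swing forward as they close: fully open they stand 13 mm farther back than shut.
Start: joints at [-1.276, 0.124, 1.65, -0, 1.367, -0.083], TCP at [0.24, -0.604, 0.405] pointing down, gripper open.
Joint ranges: [-2.61, 2.61], [-1.02, 2.33], [0.03, 2.71], [-1.35, 4.49], [0.32, 2.68], [-2.91, 2.91]. Speed limits (rad/s): [2.57, 2.57, 3.14, 3.14, 3.14, 3.14].

## Interface

Orientations are given as [roll, pitch, yaw] about the fixed x, y, z axes, in that order (R = Rz(yaw) Ry(pitch) Rx(roll)).
In Python, from cell import r, imaging, order gives the robot as it stands. The module is installed in compiled form; this text tells all that it offers.
- The arm moves only by the shell command python3 -m handwheel 'ROWS' [FORCE]. ROWS is JSON, a list of rows, each an object with "delta_pos": the shift along the tool's x, y, z as a fraction of full scale, a list of three; "roll": the turn about the tool's z as a fraction of full scale; "gripper": the opening, from 0 (shut) to 1 (fully open). In form: [{"delta_pos": [dx, dy, dz], "roll": roll, "gripper": gripper}, ...]. A call has 1 to 8 rows; each row is the pose to reach, as a shift and turn from the pose commanded when the call began, along the tool's axes at that moment; what a row does not reach only later rows make up. Full scale, the value 1, is 0.25 m for a shift and 90 degrees for a turn. A row lasts 1/12 s, in which the tool goes at most 41.7 mm and 7.16 degrees, less where a joint would pass 70% of its speed; a pose out of reach is approached as far as the arm can. A call with a number of a shift or a turn outside -1 to 1 is refused whole. A call with a gripper value outside its range is refused whole. The fingers move at their own pace and stop on an object; FORCE is the grip in N (left out, the last holds). Time passes only in rows, so rows that repeat a pose let the fingers close. It gives the time, the measured TCP pose, the force and the opening at its end, in the units of the state.
- r.state(): the state, without advancing time (a new reading comes with each control period).
- imaging.grab_frame(name): name is "scene" or "side" or "wrist"; returns the picture (420x560x3 uint8, blue, green, red); there is no depth.
- imaging.calibration(name): a dict with "fx", "fy", "cx", "cy" (pixels), "R" (3x3) and "t" (3): a world point X has camera coordinates R X + t. Camera axes: x right, y down, z forward; pixel columns grow to the right and rows downward; lengths in m; the calibration is good to about 2 mm. A picture is of the moment at which its call begins: read the wrist's pose just before it. calibration takes no time and is no camera call; for the wrist camera it gives the pose at the moment of the call.
- order.sign_off(): hands the job in, once; it reports no verdict.
The state is a dict: "time": time; "joint_positions": joint angles; "dq": joint speeds; "effort": joint torques, N m; "eef_pos": TCP position; "eef_rot": TCP orientation; "wrist_force": force on the tool from outside, world axes, zero at the start; "moment": the same for the moment, N m; "opening": finger opening in m.
Only numpy, scipy, OpenCV 4.12 (cv2) and the standard library are available. Lean on these libraries where they do the work, as an engineer would, in place of code of your own. Each camera call takes 0.05 s, during which the arm holds its last target.

## Working session

There is one attempt and no reset: what is moved stays moved. The work goes in short steps, Python scripts to look and compute and a shell command to move; the robot and the scene stay as the last step left them, time stands still between calls to the robot, and variables do not carry over. Pictures are saved under pics/ and viewed, and the job is handed in when it is done.

```bash
mkdir -p pics; ls; python3 - <<'E'
from cell import r, imaging, order
import cv2
print(r.state())
for n in ["scene","side","wrist"]:
    c=imaging.calibration(n); print(n,c)
    cv2.imwrite(f"pics/{n}0.png",imaging.grab_frame(n))
E
```

```text
pics
{'time': 0.0, 'joint_positions': array([-1.27560546e+00,  1.24493608e-01,  1.65165605e+00, -9.53329628e-06,
        1.36749194e+00, -8.26169113e-02]), 'dq': array([-4.16976881e-05,  7.45397841e-04, -1.61683666e-03,  1.21146777e-03,
       -4.17118035e-04, -4.01808325e-04]), 'effort': array([ 2.46488002e-03, -4.23610425e+01, -3.65453017e+01,  1.30718386e-04,
        6.87783089e-03,  7.02307460e-06]), 'eef_pos': array([ 0.23966423, -0.60393719,  0.4034707 ]), 'eef_rot': array([-3.13954993e+00, -1.59783718e-04,  3.77809551e-01]), 'wrist_force': array([-0.5924758 ,  0.30116186, -0.08469139]), 'moment': array([ 0.03931795, -0.01388599, -0.02771369]), 'opening': 0.0854089440977824}
scene {'fx': 494.0594848303067, 'fy': 494.0594848303067, 'cx': 275.78936245157274, 'cy': 215.11075563147853, 'R': array([[-0.80938599,  0.58726774,  0.00330539],
       [ 0.39022827,  0.54201072, -0.74427568],
       [-0.43888065, -0.60111645, -0.66786435]]), 't': array([ 0.48133313, -0.17853521,  1.57309848])}
side {'fx': 477.2424271484126, 'fy': 477.2424271484126, 'cx': 279.2984232557492, 'cy': 212.65002520541486, 'R': array([[-0.98884997, -0.14795119,  0.01691705],
       [-0.107007  ,  0.6269604 , -0.77166713],
       [ 0.10356275, -0.76487326, -0.63580159]]), 't': array([0.58023226, 0.10760073, 1.37987815])}
wrist {'fx': 375.7041619909657, 'fy': 375.7041619909657, 'cx': 280.448346588403, 'cy': 214.64940114127836, 'R': array([[ 3.68745160e-01, -9.29530359e-01, -5.64667743e-04],
       [-8.92063418e-01, -3.54052608e-01,  2.80837337e-01],
       [-2.61246753e-01, -1.03053690e-01, -9.59755214e-01]]), 't': array([-0.649338  , -0.03585097,  0.37897693])}
```

View pics/scene0.png

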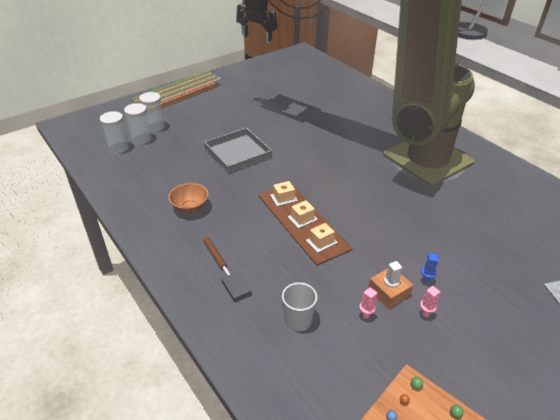

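View pics/side0.png

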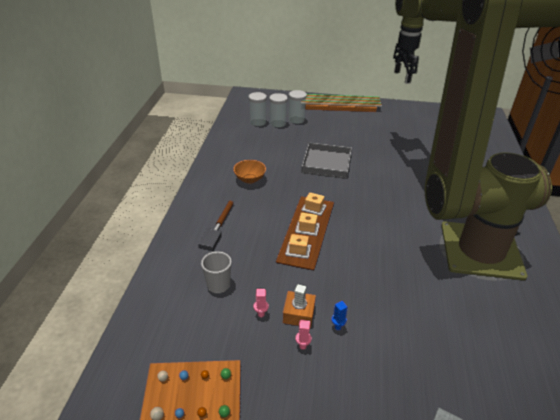

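View pics/wrist0.png

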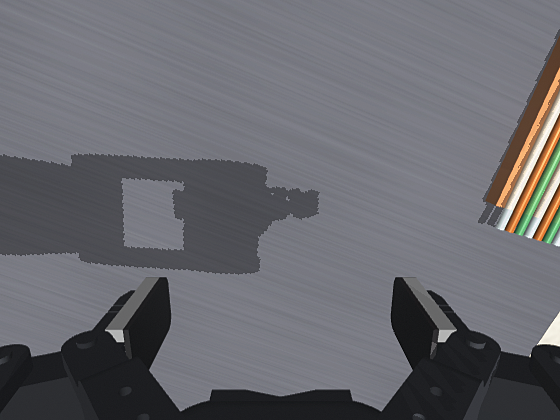

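The steel gauge stands in the brown block at scene (393,272) / side (299,297). The look-alikes are the pink ones at scene (369,300) and (430,300) and the blue one at scene (431,265). The rod stands are at scene (284,193), (303,213), (322,237) and the tray at (238,150). Next, an enlarged crop.

```bash
python3 - <<'E'
import cv2,numpy as np
a=cv2.imread('pics/scene0.png');b=cv2.imread('pics/side0.png')
A=cv2.resize(a[170:330,255:455],None,fx=4,fy=4,interpolation=cv2.INTER_CUBIC)[:600]
B=cv2.resize(b[185:355,230:360],None,fx=3.5,fy=3.5,interpolation=cv2.INTER_CUBIC)
cv2.imwrite('pics/sc1.png',A);cv2.imwrite('pics/sd1.png',B)
C=np.hstack([cv2.resize(a[120:180,195:280],None,fx=4,fy=4),cv2.resize(b[135:195,285:370],None,fx=4,fy=4)])
cv2.imwrite('pics/tr1.png',C)
E
```

```text
(no output)
```

View pics/sc1.png

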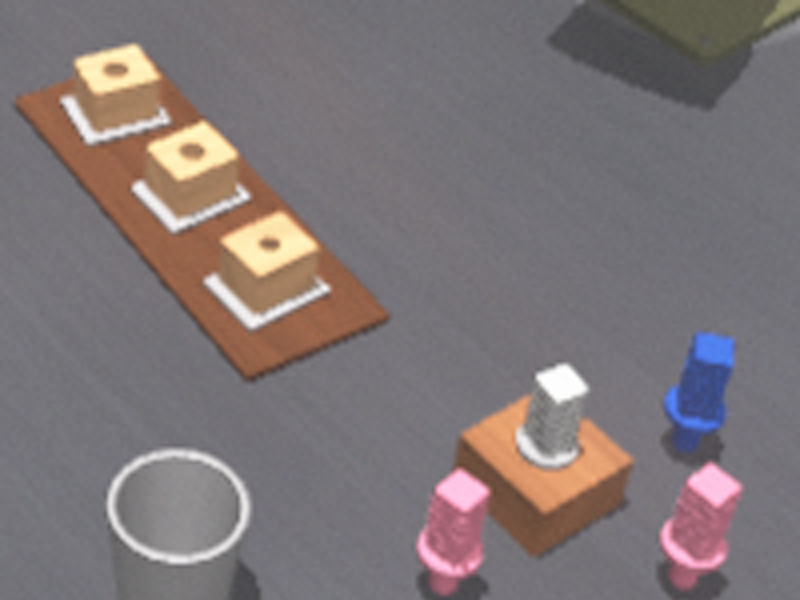

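View pics/sd1.png

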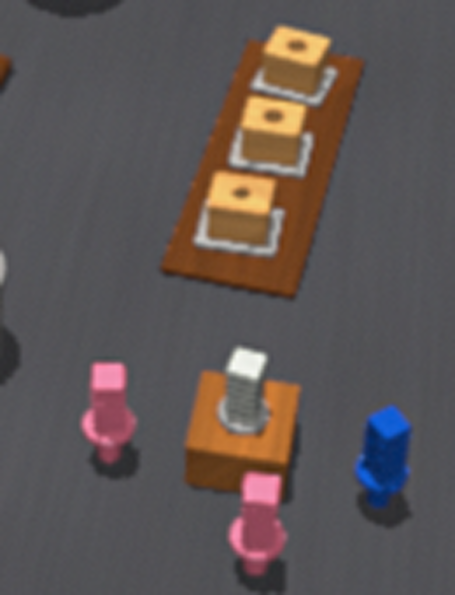

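View pics/tr1.png

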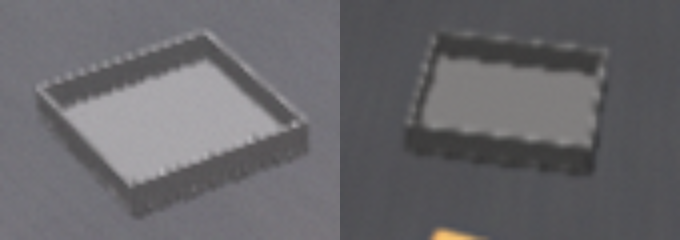

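The crop confirms it: the steel gauge in the brown stand is the only non-coloured one, and the pink and blue ones stand loose on the bench. The row's nearest end is the stand at scene crop (270,243). Now for positions.

```bash
cat > h.py <<'E'
import numpy as np
from cell import imaging
def ray(c,u,v):
    d=np.array([(u-c['cx'])/c['fx'],(v-c['cy'])/c['fy'],1.]); R=c['R']
    return -R.T@c['t'], R.T@d
def plane(c,u,v,z):
    o,d=ray(c,u,v); s=(z-o[2])/d[2]; return (o+s*d)
def proj(c,X):
    p=c['R']@np.asarray(X)+c['t']; return np.array([c['fx']*p[0]/p[2]+c['cx'],c['fy']*p[1]/p[2]+c['cy']])
E
python3 - <<'E'
from h import *
np.set_printoptions(precision=4,suppress=True)
S=imaging.calibration('scene');D=imaging.calibration('side')
s=lambda x,y:(255+(x+.5)/4-.5,170+(y+.5)/4-.5)
d=lambda x,y:(230+(x+.5)/3.5-.5,185+(y+.5)/3.5-.5)
def P(n,z,a,b):
    print(n,z,plane(S,*s(*a),z)[:2],plane(D,*d(*b),z)[:2])
P('bore1',.05,(270,243),(241,193));P('bore2',.05,(192,151),(273,116));P('bore3',.05,(116,69),(297,46))
P('gaugetop',.096,(561,383),(247,362))
P('collar',.043,(548,446),(243,411))
for n,a,b in [('c1',(462,435),(204,374)),('c2',(523,393),(300,384)),('c3',(632,462),(294,462)),('c4',(541,516),(188,450))]: P('stand '+n,.04,a,b)
for n,a,b in [('1',(15,100),(250,40)),('2',(388,318),(295,296)),('3',(248,380),(163,270)),]: P('board'+n,.008,a,b)
# tray top
t=lambda x,y:(195+(x+.5)/4-.5,120+(y+.5)/4-.5)
td=lambda x,y:(285+(x-340+.5)/4-.5,135+(y+.5)/4-.5)
for a in [(38,90),(207,32),(306,124),(132,186)]: print('tray',plane(S,*t(*a),.03)[:2])
for a in [(435,33),(607,48),(595,150),(405,130)]: print('trayD',plane(D,*td(*a),.03)[:2])
# paddle, tin, bowl
for n,u,v,z in [('tin',299.5,297,.085),('bowl',189,197,.045),('pad1',207,241,.01),('pad2',238,290,.01),('pink',368,298,.05),('pink2',431,298,.05),('blue',431,264,.05)]: print(n,plane(S,u,v,z)[:2])
E
```

```text
bore1 0.05 [0.5191 0.0958] [0.5189 0.0988]
bore2 0.05 [ 0.5041 -0.003 ] [ 0.5035 -0.0001]
bore3 0.05 [ 0.493 -0.103] [ 0.4925 -0.0993]
gaugetop 0.096 [0.4935 0.3132] [0.4913 0.3149]
collar 0.043 [0.493  0.3143] [0.4919 0.3131]
stand c1 0.04 [0.5252 0.2776] [0.5235 0.2815]
stand c2 0.04 [0.4729 0.2751] [0.4549 0.2796]
stand c3 0.04 [0.4603 0.3495] [0.4527 0.3491]
stand c4 0.04 [0.5311 0.3466] [0.5252 0.3506]
board1 0.008 [ 0.5417 -0.1587] [ 0.5387 -0.1557]
board2 0.008 [0.472  0.1611] [0.4672 0.1634]
board3 0.008 [0.5786 0.15  ] [0.5727 0.1523]
tray [ 0.548  -0.4565]
tray [ 0.3899 -0.45  ]
tray [ 0.401 -0.292]
tray [ 0.5553 -0.3019]
trayD [ 0.5464 -0.4527]
trayD [ 0.3882 -0.4543]
trayD [ 0.393  -0.2872]
trayD [ 0.5556 -0.2893]
tin [0.7157 0.2521]
bowl [ 0.7271 -0.2242]
pad1 [ 0.758  -0.0787]
pad2 [0.7809 0.1054]
pink [0.5762 0.3217]
pink2 [0.4629 0.4034]
blue [0.384  0.3351]
```

```bash
cat >> h.py <<'E'
from cell import r
def go(x,y,z,yaw=None):
    s=r.state(); p=np.array(s['eef_pos']); from scipy.spatial.transform import Rotation as Ro
    R=Ro.from_euler('xyz',s['eef_rot']).as_matrix()
    d=R.T@(np.array([x,y,z])-p)
    cy=np.arctan2(R[1,0],R[0,0]); t=0
    if yaw is not None: t=-((yaw-cy+np.pi)%(2*np.pi)-np.pi)/(np.pi/2)
    print('time %.2f pos'%s['time'],p.round(4),'yaw %.4f tilt %.4f %.4f'%(cy,R[0,2],R[1,2]),'F',np.round(s['wrist_force'],1),'op %.4f'%s['opening'])
    print('delta frac',(d/.25).round(4),'roll',round(t,4))
E
python3 - <<'E'
from h import *
from scipy.spatial.transform import Rotation as Ro
c=imaging.calibration('wrist');s=r.state()
R=Ro.from_euler('xyz',s['eef_rot']).as_matrix()
C=-c['R'].T@c['t']; print('cam in tool',R.T@(C-s['eef_pos']), 'axes in tool',R.T@c['R'].T)
go(0.50,0.0,.40,1.57)
go(0.49,0.314,.30,1.57)
E
```

```text
cam in tool [ 0.07194855 -0.00016318  0.03016959] axes in tool [[-1.36912667e-04 -9.59714002e-01 -2.80978674e-01]
 [ 9.99999131e-01 -4.99820747e-04  1.21992326e-03]
 [-1.31121641e-03 -2.80978263e-01  9.59713237e-01]]
time 0.15 pos [ 0.2397 -0.604   0.4037] yaw 0.3778 tilt -0.0005 0.0015 F [ 0.5 -0.4 -0.2] op 0.0857
delta frac [ 1.859  -1.8615  0.0182] roll -0.759
time 0.15 pos [ 0.2397 -0.604   0.4037] yaw 0.3778 tilt -0.0005 0.0015 F [ 0.5 -0.4 -0.2] op 0.0857
delta frac [ 2.2851 -3.043   0.4202] roll -0.759
```

```bash
python3 -m handwheel '[{"delta_pos":[0.93,-0.93,0],"roll":-0.5,"gripper":1},{"delta_pos":[0.93,-0.93,0],"roll":-0.5,"gripper":1},{"delta_pos":[0.93,-0.93,0],"roll":-0.5,"gripper":0.6},{"delta_pos":[0.93,-0.93,0],"roll":-0.5,"gripper":0.6},{"delta_pos":[0.93,-0.93,0],"roll":-0.5,"gripper":0.6},{"delta_pos":[0.93,-0.93,0],"roll":-0.5,"gripper":0.6},{"delta_pos":[0.93,-0.93,0],"roll":-0.5,"gripper":0.6},{"delta_pos":[0.93,-0.93,0],"roll":-0.5,"gripper":0.6}]'
python3 -c "
from h import *
go(0.50,0.03,.40,1.47)"
```

```text
time: 0.82
eef_pos: [0.3703, -0.3, 0.4044]
eef_rot: [-3.142, -0.0, 1.165]
wrist_force: [0.5, -0.4, -0.2]
opening: 0.0512
time 0.82 pos [ 0.3703 -0.3     0.4044] yaw 1.1646 tilt 0.0001 0.0004 F [ 0.5 -0.4 -0.2] op 0.0512
delta frac [ 1.4176 -0.0452  0.0183] roll -0.1945
```

```bash
python3 -m handwheel '[{"delta_pos":[1,-0.045,0],"roll":-0.1945,"gripper":0.6},{"delta_pos":[1,-0.045,0],"roll":-0.1945,"gripper":0.6},{"delta_pos":[1,-0.045,0],"roll":-0.1945,"gripper":0.6},{"delta_pos":[1,-0.045,0],"roll":-0.1945,"gripper":0.6},{"delta_pos":[1,-0.045,0],"roll":-0.1945,"gripper":0.6},{"delta_pos":[1,-0.045,0],"roll":-0.1945,"gripper":0.6},{"delta_pos":[1,-0.045,0],"roll":-0.1945,"gripper":0.6}]'
python3 -c "
from h import *
go(0.50,0.03,.40,1.47)"
```

```text
time: 1.4
eef_pos: [0.4599, -0.0628, 0.4046]
eef_rot: [3.141, -0.003, 1.477]
wrist_force: [-0.0, -0.3, 0.1]
opening: 0.0515
time 1.40 pos [ 0.4599 -0.0628  0.4046] yaw 1.4769 tilt 0.0006 0.0028 F [-0.  -0.3  0.1] op 0.0515
delta frac [0.3845 0.1249 0.0194] roll 0.0044
```

```bash
python3 -m handwheel '[{"delta_pos":[0.38,0.12,0],"roll":0,"gripper":0.6},{"delta_pos":[0.38,0.12,0],"roll":0,"gripper":0.6},{"delta_pos":[0.38,0.12,0],"roll":0,"gripper":0.6},{"delta_pos":[0.38,0.12,0],"roll":0,"gripper":0.6},{"delta_pos":[0.38,0.12,0],"roll":0,"gripper":0.6},{"delta_pos":[0.38,0.12,0],"roll":0,"gripper":0.6}]'
python3 -c "
from h import *
import cv2,pickle
go(0.49,0.29,.32,1.5)
c=imaging.calibration('wrist');im=imaging.grab_frame('wrist');pickle.dump(c,open('w1.pkl','wb'));cv2.imwrite('pics/w1.png',im)"
```

```text
time: 1.9
eef_pos: [0.4981, 0.0225, 0.4044]
eef_rot: [-3.141, 0.001, 1.468]
wrist_force: [0.1, -0.5, -0.2]
opening: 0.0514
time 1.90 pos [0.4981 0.0225 0.4044] yaw 1.4683 tilt -0.0008 -0.0005 F [ 0.1 -0.5 -0.2] op 0.0514
delta frac [ 1.0613 -0.1416  0.3371] roll -0.0202
```

View pics/w1.png

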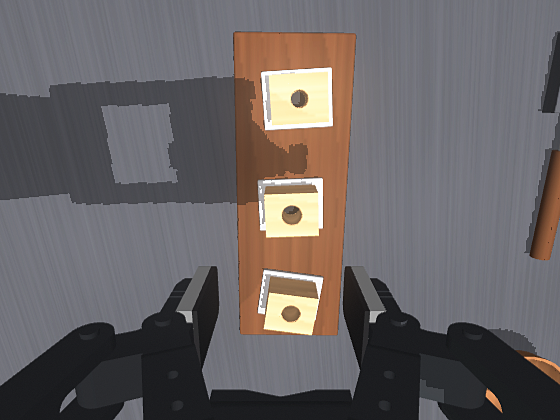

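The wrist picture shows the row: place 1 bore at (299,98), place 2 at (291,214), place 3 at (290,313).

```bash
python3 - <<'E'
from h import *
import cv2,pickle
np.set_printoptions(precision=4,suppress=True)
c=pickle.load(open('w1.pkl','rb'));im=cv2.imread('pics/w1.png')
hsv=cv2.cvtColor(im,cv2.COLOR_BGR2HSV)
for n,(u,v) in {'1':(299,98),'2':(291,214),'3':(290,313)}.items():
    g=cv2.cvtColor(im,cv2.COLOR_BGR2GRAY)[v-16:v+17,u-16:u+17]
    m=(g<150).astype(np.uint8)
    k,l,st,ce=cv2.connectedComponentsWithStats(m)
    i=l[16,16]; p=np.argwhere(l==i); uu,vv=ce[i]+[u-16,v-16]
    P=plane(c,uu,vv,.05); s=c['R']@P+c['t']
    print(n,uu,vv,'area',st[i],'pos',P,'width mm',st[i][2]/c['fx']*s[2]*1000)
def pl(n,u,v,z):print(n,plane(c,u,v,z))
# block top corners 
for n,q in {'1':[(264,75),(332,70),(332,126),(266,129)],'2':[(265,192),(318,190),(319,235),(266,238)],'3':[(271,301),(318,295)]}.items():
    Q=np.array([plane(c,*a,.05) for a in q]);print(n,Q[:,:2].tolist())
Q=np.array([plane(c,*a,.008) for a in [(235,33),(355,34),(337,333),(240,333)]]);print('board',Q[:,:2])
A=np.hstack([cv2.resize(im[v-45:v+45,u-45:u+45],(260,260),interpolation=cv2.INTER_CUBIC) for u,v in [(299,98),(291,214),(290,300)]])
cv2.imwrite('pics/w1c.png',A)
E
```

```text
1 299.1 98.42608695652174 area [  8   8  17  18 230] pos [0.5215 0.0966 0.05  ] width mm 14.014672664577514
2 291.3924914675768 214.63139931740614 area [  7   8  20  19 293] pos [ 0.5058 -0.0022  0.05  ] width mm 17.9898583508195
3 290.39224137931035 313.3318965517241 area [  7   9  20  16 232] pos [ 0.4953 -0.1019  0.05  ] width mm 19.498422327091582
1 [[0.49479339094506614, 0.11760622736800891], [0.5498755015872725, 0.11574662554251787], [0.5470577350920452, 0.07170632492238735], [0.4915621537664968, 0.07494303786286399]]
2 [[0.4845219743811491, 0.020985756724783478], [0.5312519245398457, 0.01799456947037699], [0.5290326754422614, -0.02406564147656845], [0.48051116922711523, -0.022002955381132935]]
3 [[0.4779991887986929, -0.08663251431250281], [0.5235857763609649, -0.08484264819859354]]
board [[ 0.4717  0.1582]
 [ 0.5779  0.1465]
 [ 0.5435 -0.1574]
 [ 0.4355 -0.1463]]
```

View pics/w1c.png

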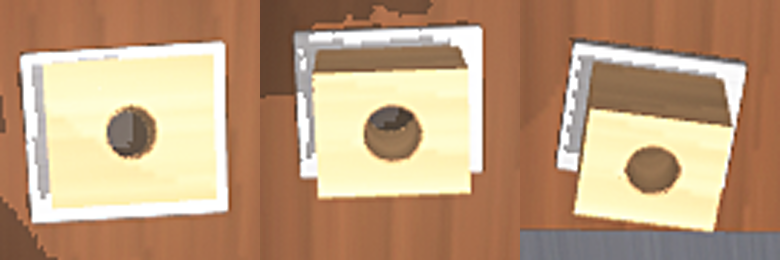

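Place 1's bore measures about 14 mm wide and the others about 18 mm. The trial will have to confirm that. On to the gauge.

```bash
python3 -m handwheel '[{"delta_pos":[1,-0.14,0.32],"roll":0,"gripper":0.6},{"delta_pos":[1,-0.14,0.32],"roll":0,"gripper":0.6},{"delta_pos":[1,-0.14,0.32],"roll":0,"gripper":0.6},{"delta_pos":[1,-0.14,0.32],"roll":0,"gripper":0.6},{"delta_pos":[1,-0.14,0.32],"roll":0,"gripper":0.6},{"delta_pos":[1,-0.14,0.32],"roll":0,"gripper":0.6},{"delta_pos":[1,-0.14,0.32],"roll":0,"gripper":0.6},{"delta_pos":[1,-0.14,0.32],"roll":0,"gripper":0.6}]'
python3 -c "
from h import *
import cv2,pickle
go(0.492,0.314,.226+.06,1.5)
c=imaging.calibration('wrist');im=imaging.grab_frame('wrist');pickle.dump(c,open('w2.pkl','wb'));cv2.imwrite('pics/w2.png',im)"
```

```text
time: 2.62
eef_pos: [0.4885, 0.2765, 0.323]
eef_rot: [-3.139, 0.001, 1.471]
wrist_force: [-0.5, -0.8, 0.0]
opening: 0.0513
time 2.62 pos [0.4885 0.2765 0.323 ] yaw 1.4710 tilt -0.0028 -0.0010 F [-0.5 -0.8  0. ] op 0.0513
delta frac [ 0.1507 -0.0005  0.1478] roll -0.0185
```

View pics/w2.png

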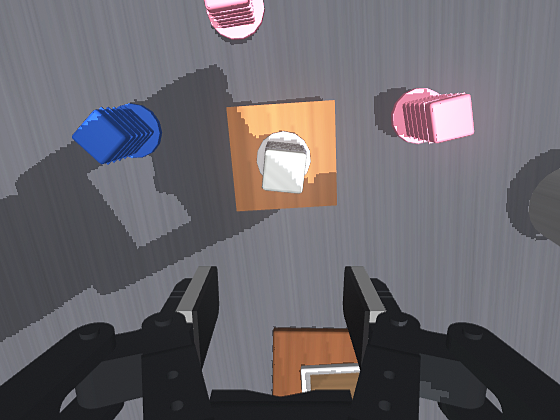

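```bash
python3 - <<'E'
import cv2
im=cv2.imread('pics/w2.png');cv2.imwrite('pics/w2c.png',cv2.resize(im[85:225,210:350],(600,600),interpolation=cv2.INTER_CUBIC))
E
```

```text
(no output)
```

View pics/w2c.png

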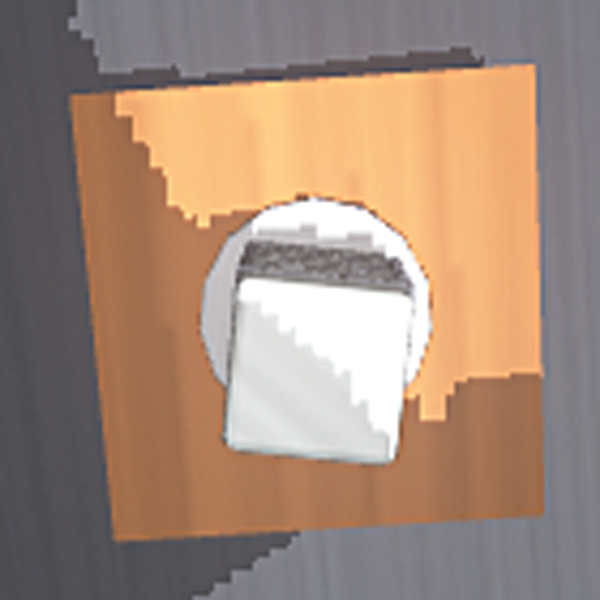

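This crop shows the steel gauge, with a white-grey handle top centred at crop (318,371), in the brown stand. That confirms it. Next I take the handle's centre and yaw and the stand's centre.

```bash
python3 - <<'E'
from h import *
import pickle
c=pickle.load(open('w2.pkl','rb'))
f=lambda x,y:(210+(x+.5)*140/600-.5,85+(y+.5)*140/600-.5)
Q=np.array([plane(c,*f(*a),.096)[:2] for a in [(240,278),(412,294),(392,464),(226,448)]])
print('handle',Q,Q.mean(0)); 
for i in range(4):
    e=Q[(i+1)%4]-Q[i];print(np.linalg.norm(e),np.degrees(np.arctan2(e[1],e[0])))
S=np.array([plane(c,*f(*a),.04)[:2] for a in [(72,96),(536,65),(544,514),(114,540)]])
print('stand',S,S.mean(0))
print('collar',plane(c,*f(316,309),.046))
E
```

```text
handle [[0.48561541 0.32597676]
 [0.50620368 0.32197795]
 [0.50199818 0.30111194]
 [0.48153711 0.3052133 ]] [0.49383859 0.31356999]
0.020973013867163538 -10.991555190385203
0.021285603507860396 -101.39518620546204
0.020868074489254353 168.6654335285308
0.02116019275169164 78.88758339071492
stand [[0.46044045 0.34936608]
 [0.53038327 0.34684409]
 [0.52754896 0.27706986]
 [0.45748371 0.27964521]] [0.4939641  0.31323131]
collar [0.49401035 0.31459243 0.046     ]
```

```bash
python3 -c "
from h import *
go(0.4935,0.3137,.226,1.375)"
```

```text
time 2.67 pos [0.4889 0.2752 0.3239] yaw 1.4698 tilt -0.0015 -0.0014 F [-0.4 -0.1  0.1] op 0.0512
delta frac [0.1555 0.0032 0.3914] roll 0.0603
```

```bash
python3 -m handwheel '[{"delta_pos":[0.155,0.003,0.1],"roll":0.06,"gripper":0.6},{"delta_pos":[0.155,0.003,0.15],"roll":0.06,"gripper":0.6},{"delta_pos":[0.155,0.003,0.2],"roll":0.06,"gripper":0.6},{"delta_pos":[0.155,0.003,0.25],"roll":0.06,"gripper":0.6},{"delta_pos":[0.155,0.003,0.3],"roll":0.06,"gripper":0.6},{"delta_pos":[0.155,0.003,0.35],"roll":0.06,"gripper":0.6},{"delta_pos":[0.155,0.003,0.39],"roll":0.06,"gripper":0.6},{"delta_pos":[0.155,0.003,0.39],"roll":0.06,"gripper":0.6}]' 40
python3 -c "
from h import *
go(0.4935,0.3137,.226,1.375)"
```

```text
time: 3.33
eef_pos: [0.4929, 0.3127, 0.2244]
eef_rot: [-3.138, 0.003, 1.374]
wrist_force: [-0.7, -0.2, -0.2]
opening: 0.0511
time 3.33 pos [0.4929 0.3127 0.2244] yaw 1.3737 tilt -0.0040 -0.0022 F [-0.7 -0.2 -0.2] op 0.0511
delta frac [ 0.0042  0.0014 -0.0064] roll -0.0008
```

```bash
python3 -m handwheel '[{"delta_pos":[0.004,0.001,-0.006],"roll":0,"gripper":0.6},{"delta_pos":[0.004,0.001,-0.006],"roll":0,"gripper":0.3},{"delta_pos":[0.004,0.001,-0.006],"roll":0,"gripper":0.15},{"delta_pos":[0.004,0.001,-0.006],"roll":0,"gripper":0.15},{"delta_pos":[0.004,0.001,-0.006],"roll":0,"gripper":0.15},{"delta_pos":[0.004,0.001,-0.006],"roll":0,"gripper":0.15},{"delta_pos":[0.004,0.001,-0.006],"roll":0,"gripper":0.15}]' 45
python3 -c "
from h import *
import cv2
go(0.4935,0.3137,.226,1.375)
cv2.imwrite('pics/w3.png',imaging.grab_frame('wrist'))"
```

```text
time: 3.92
eef_pos: [0.4947, 0.3152, 0.2301]
eef_rot: [3.14, -0.002, 1.375]
wrist_force: [-0.5, 0.8, 7.0]
opening: 0.0216
time 3.92 pos [0.4947 0.3152 0.2301] yaw 1.3746 tilt 0.0020 0.0011 F [-0.5  0.8  7. ] op 0.0216
delta frac [-0.0066 -0.0034  0.0162] roll -0.0003
```

View pics/w3.png

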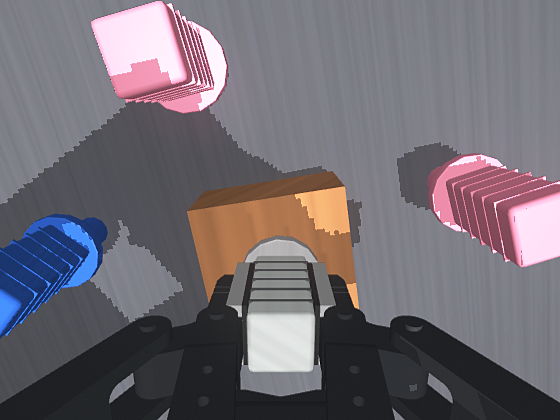

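Gripped: opening 21.6 mm, collar visible in front of the pads. Now lift straight up.

```bash
python3 -m handwheel '[{"delta_pos":[0,0,-0.1],"roll":0,"gripper":0.15},{"delta_pos":[0,0,-0.2],"roll":0,"gripper":0.15},{"delta_pos":[0,0,-0.3],"roll":0,"gripper":0.15},{"delta_pos":[0,0,-0.34],"roll":0,"gripper":0.15},{"delta_pos":[0,0,-0.34],"roll":0,"gripper":0.15},{"delta_pos":[0,0,-0.34],"roll":0,"gripper":0.15}]'
python3 -c "
from h import *
import cv2,pickle
go(0.521,0.098,.295,1.375)
np.set_printoptions(precision=4,suppress=True)
c=imaging.calibration('wrist');pickle.dump((c,r.state()),open('w4.pkl','wb'))
cv2.imwrite('pics/w4.png',imaging.grab_frame('wrist'))
cv2.imwrite('pics/s4.png',imaging.grab_frame('side'))
cv2.imwrite('pics/c4.png',imaging.grab_frame('scene'))
im=cv2.imread('pics/w4.png');cv2.imwrite('pics/w4c.png',cv2.resize(im[210:390,190:370],(600,600),interpolation=cv2.INTER_CUBIC))
"
```

```text
time: 4.47
eef_pos: [0.4939, 0.3147, 0.3131]
eef_rot: [-3.141, 0.0, 1.375]
wrist_force: [-0.2, 0.1, -1.5]
opening: 0.0214
time 4.47 pos [0.4939 0.3147 0.3131] yaw 1.3745 tilt -0.0003 -0.0002 F [-0.2  0.1 -1.5] op 0.0214
delta frac [-0.8289  0.2752  0.0724] roll -0.0003
```

View pics/w4c.png

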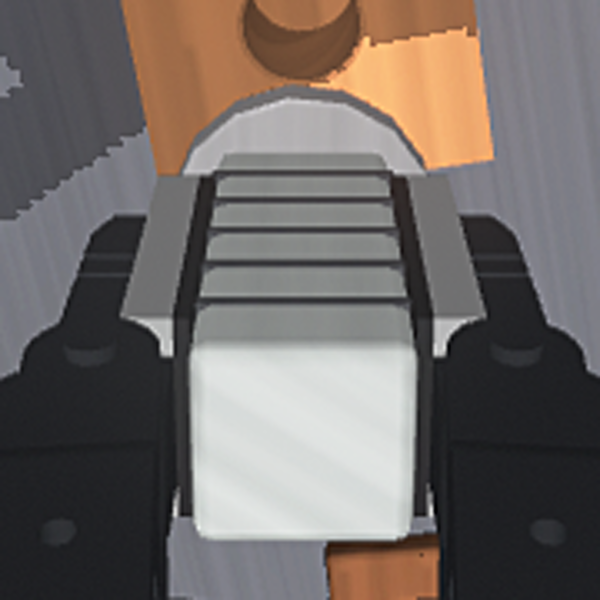

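View pics/s4.png

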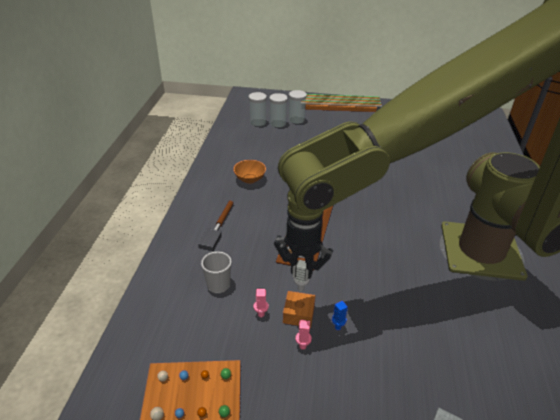

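View pics/c4.png

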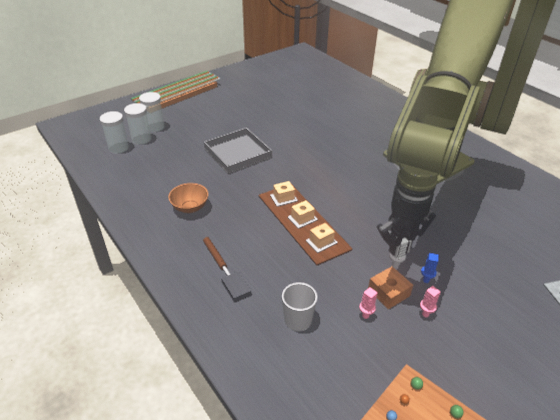

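```bash
python3 - <<'E'
from h import *
import pickle
from scipy.spatial.transform import Rotation as Ro
c,s=pickle.load(open('w4.pkl','rb'))
f=lambda x,y:(190+(x+.5)*.3-.5,210+(y+.5)*.3-.5)
R=Ro.from_euler('xyz',s['eef_rot']).as_matrix()
for dz in(-.135,-.134,-.133):
    Q=np.array([plane(c,*f(*a),s['eef_pos'][2]+dz) for a in [(192,343),(415,345),(412,538),(194,535)]])
    print(((Q-s['eef_pos'])@R).round(4).tolist(),((Q.mean(0)-s['eef_pos'])@R).round(4), np.linalg.norm(Q[1]-Q[0]),np.linalg.norm(Q[3]-Q[0]))
# collar: topmost edge approx crop (300,95): front edge at tool x = +18mm, z: tip+.036/.030
for y,z in((87,.030),(98,.036)):
    q=plane(c,*f(300,y),s['eef_pos'][2]-.220+z);print('collar front',((q-s['eef_pos'])@R).round(4))
E
python3 - <<'E'
import cv2
im=cv2.imread('pics/w4.png');cv2.imwrite('pics/w4d.png',im[100:300,150:400])
E
```

```text
[[0.0089, -0.01, 0.135], [0.0086, 0.0111, 0.135], [-0.013, 0.0113, 0.135], [-0.0127, -0.0103, 0.135]] [-0.0021  0.0005  0.135 ] 0.02107675072214487 0.02153343964601785
[[0.0095, -0.0099, 0.134], [0.0092, 0.011, 0.134], [-0.0122, 0.0112, 0.134], [-0.0119, -0.0102, 0.134]] [-0.0014  0.0005  0.134 ] 0.020875670731548078 0.021328002674322284
[[0.0101, -0.0098, 0.133], [0.0098, 0.0109, 0.133], [-0.0114, 0.0111, 0.133], [-0.0111, -0.0101, 0.133]] [-0.0006  0.0005  0.133 ] 0.020674590740951165 0.02112256570262671
collar front [1.49e-02 1.00e-04 1.90e-01]
collar front [1.55e-02 1.00e-04 1.84e-01]
```

View pics/w4d.png

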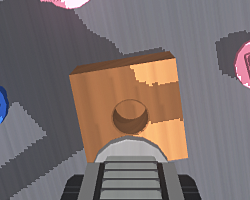

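```bash
python3 -m handwheel '[{"delta_pos":[-0.8,0.25,0.05],"roll":0,"gripper":0.15},{"delta_pos":[-0.8,0.25,0.05],"roll":0,"gripper":0.15},{"delta_pos":[-0.8,0.25,0.05],"roll":0,"gripper":0.15},{"delta_pos":[-0.8,0.25,0.05],"roll":0,"gripper":0.15},{"delta_pos":[-0.8,0.25,0.05],"roll":0,"gripper":0.15},{"delta_pos":[-0.8,0.25,0.05],"roll":0,"gripper":0.15}]'
python3 -c "
from h import *
go(0.513,0.045,.295,1.375)
"
```

```text
time: 5.12
eef_pos: [0.5162, 0.1011, 0.2988]
eef_rot: [-3.139, 0.004, 1.369]
wrist_force: [0.2, -0.0, -0.7]
opening: 0.0214
time 5.12 pos [0.5162 0.1011 0.2988] yaw 1.3686 tilt -0.0037 -0.0031 F [ 0.2 -0.  -0.7] op 0.0214
delta frac [-0.2225  0.0327  0.0159] roll -0.0041
```

```bash
python3 -m handwheel '[{"delta_pos":[-0.22,0.03,0],"roll":0,"gripper":0.15},{"delta_pos":[-0.22,0.03,0],"roll":0,"gripper":0.15},{"delta_pos":[-0.22,0.03,0],"roll":0,"gripper":0.15},{"delta_pos":[-0.22,0.03,0],"roll":0,"gripper":0.15},{"delta_pos":[-0.22,0.03,0],"roll":0,"gripper":0.15},{"delta_pos":[-0.22,0.03,0],"roll":0,"gripper":0.15}]'
python3 -c "
from h import *
import cv2,pickle
go(0.521,0.0989,.295,1.375)
c=imaging.calibration('wrist');pickle.dump((c,r.state()),open('w5.pkl','wb'))
im=imaging.grab_frame('wrist');cv2.imwrite('pics/w5.png',im)
"
```

```text
time: 5.62
eef_pos: [0.513, 0.052, 0.3007]
eef_rot: [-3.141, -0.0, 1.376]
wrist_force: [0.3, 1.0, -1.9]
opening: 0.0214
time 5.62 pos [0.513  0.052  0.3007] yaw 1.3757 tilt -0.0010 0.0003 F [ 0.3  1.  -1.9] op 0.0214
delta frac [ 0.1903 -0.0049  0.0227] roll 0.0004
```

View pics/w5.png

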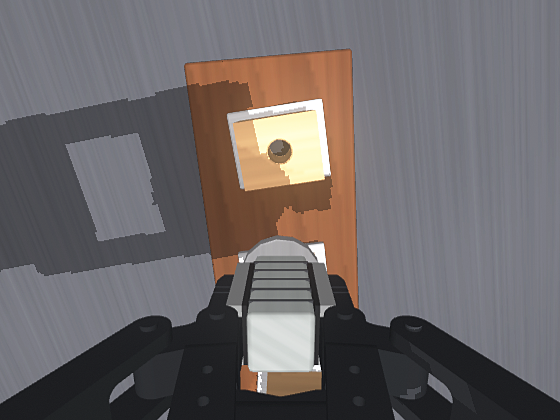

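The bore of stand 1 is at (279,151). Its block edges give its yaw.

```bash
cat >> h.py <<'E'
def bore(pk,png,u,v,thr=130,w=18):
    import cv2,pickle
    from scipy.spatial.transform import Rotation as Ro
    c,s=pickle.load(open(pk,'rb'));g=cv2.cvtColor(cv2.imread(png),cv2.COLOR_BGR2GRAY)[v-w:v+w+1,u-w:u+w+1]
    k,l,st,ce=cv2.connectedComponentsWithStats((g<thr).astype(np.uint8)); i=l[w,w]
    x,y,ww,hh,_=st[i]; uu,vv=u-w+x+(ww-1)/2,v-w+y+(hh-1)/2
    P=plane(c,uu,vv,.05); dep=(c['R']@P+c['t'])[2]
    R=Ro.from_euler('xyz',s['eef_rot']).as_matrix()
    print('bore px',uu,vv,ww,hh,'pos',P.round(4),'width mm',ww*dep/c['fx']*1e3,'in tool',((P-s['eef_pos'])@R).round(4))
E
python3 - <<'E'
from h import *
import pickle
for t in(110,130,150): bore('w5.pkl','pics/w5.png',279,151,t)
c,s=pickle.load(open('w5.pkl','rb'))
Q=np.array([plane(c,u,v,.014)[:2] for u,v in[(228,114),(322,99),(330,174),(241,190)]])
for i in range(4):
    e=Q[(i+1)%4]-Q[i];print(np.linalg.norm(e),np.degrees(np.arctan2(e[1],e[0])))
E
python3 - <<'E'
import cv2
im=cv2.imread('pics/w5.png');cv2.imwrite('pics/w5c.png',cv2.resize(im[90:200,220:340],None,fx=5,fy=5,interpolation=cv2.INTER_CUBIC))
E
```

```text
bore px 279.0 151.0 37 37 pos [0.5213 0.0969 0.05  ] width mm 21.56334236486304 in tool [ 0.0457 -0.0003  0.2507]
bore px 279.0 151.0 23 23 pos [0.5213 0.0969 0.05  ] width mm 13.404239848428379 in tool [ 0.0457 -0.0003  0.2507]
bore px 279.5 151.5 24 24 pos [0.5215 0.0966 0.05  ] width mm 13.992232686404002 in tool [ 0.0454 -0.      0.2507]
0.06244316463965842 -2.472091964721031
0.04994297990923528 -93.06096458369352
0.06274402088400868 179.18181123777026
0.05175726218740339 86.65553914869443
```

View pics/w5c.png

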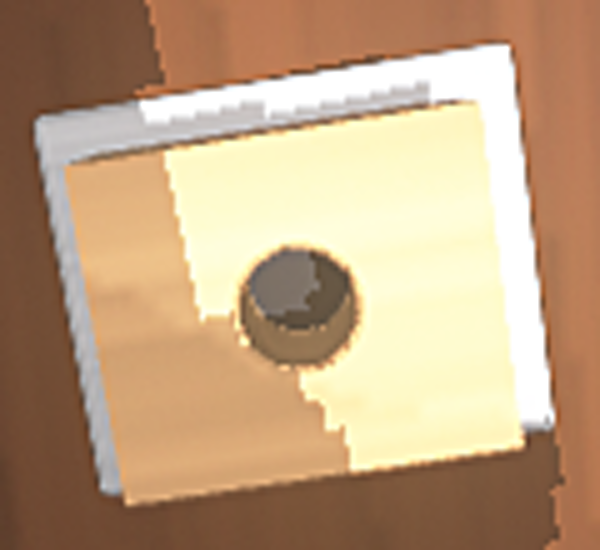

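Stand 1: bore (0.5214, 0.0967), apparent width 14 mm, yaw −2.7°. I move over it, then down to just above the mouth.

```bash
python3 -m handwheel '[{"delta_pos":[0.192,-0.002,0],"roll":0,"gripper":0.15},{"delta_pos":[0.192,-0.002,0],"roll":0,"gripper":0.15},{"delta_pos":[0.192,-0.002,0.03],"roll":0,"gripper":0.15},{"delta_pos":[0.192,-0.002,0.06],"roll":0,"gripper":0.15},{"delta_pos":[0.192,-0.002,0.09],"roll":0,"gripper":0.15},{"delta_pos":[0.192,-0.002,0.09],"roll":0,"gripper":0.15},{"delta_pos":[0.192,-0.002,0.09],"roll":0,"gripper":0.15}]'
python3 -c "
from h import *
import cv2,pickle
go(0.5219,0.0991,.271,1.375)
for n in ('side','scene'): cv2.imwrite('pics/%s6.png'%n,imaging.grab_frame(n))
go(0.5219,0.0991,.271,1.375)
a=cv2.imread('pics/side6.png');b=cv2.imread('pics/scene6.png')
S=imaging.calibration('side');C=imaging.calibration('scene')
print(proj(S,[.5214,.0967,.05]),proj(C,[.5214,.0967,.05]))
k=lambda im,p:cv2.resize(im[int(p[1])-45:int(p[1])+25,int(p[0])-35:int(p[0])+35],(390,390),interpolation=cv2.INTER_CUBIC)
cv2.imwrite('pics/m6.png',np.hstack([k(a,proj(S,[.5214,.0967,.05])),k(b,proj(C,[.5214,.0967,.05]))]))
"
```

```text
time: 6.25
eef_pos: [0.5214, 0.0976, 0.2773]
eef_rot: [-3.139, 0.001, 1.374]
wrist_force: [0.7, -0.1, -1.4]
opening: 0.0216
time 6.25 pos [0.5214 0.0976 0.2773] yaw 1.3737 tilt -0.0026 -0.0004 F [ 0.7 -0.1 -1.4] op 0.0216
delta frac [0.0062 0.0009 0.0253] roll -0.0008
time 6.35 pos [0.5219 0.0977 0.2786] yaw 1.3736 tilt -0.0002 -0.0001 F [ 0.7 -0.  -0.7] op 0.0217
delta frac [ 0.0054 -0.0012  0.0305] roll -0.0009
[297.69099374 239.18735765] [321.64542264 230.93667863]
```

View pics/m6.png

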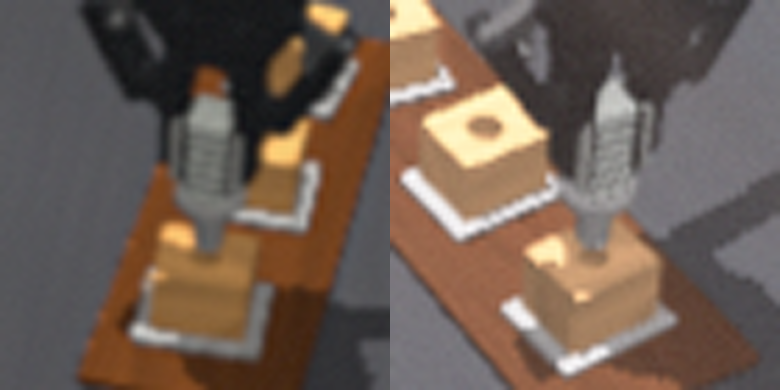

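The pin stands just above bore 1 in both views. Now press gently.

```bash
python3 -m handwheel '[{"delta_pos":[0.005,0,0.008],"roll":0,"gripper":0.15},{"delta_pos":[0.005,0,0.014],"roll":0,"gripper":0.15},{"delta_pos":[0.005,0,0.02],"roll":0,"gripper":0.15},{"delta_pos":[0.005,0,0.026],"roll":0,"gripper":0.15},{"delta_pos":[0.005,0,0.03],"roll":0,"gripper":0.15},{"delta_pos":[0.005,0,0.034],"roll":0,"gripper":0.15},{"delta_pos":[0.005,0,0.034],"roll":0,"gripper":0.15}]'
python3 -c "
from h import *
go(0.5219,0.0991,.271,1.375)"
```

```text
time: 6.93
eef_pos: [0.5221, 0.0994, 0.2699]
eef_rot: [-3.141, 0.0, 1.374]
wrist_force: [-0.7, -1.3, -1.8]
opening: 0.0212
time 6.93 pos [0.5221 0.0994 0.2699] yaw 1.3745 tilt -0.0005 -0.0000 F [-0.7 -1.3 -1.8] op 0.0212
delta frac [-0.0015 -0.0005 -0.0043] roll -0.0003
```

```bash
python3 -m handwheel '[{"delta_pos":[0,0,0.004],"roll":0,"gripper":0.15},{"delta_pos":[0,0,0.008],"roll":0,"gripper":0.15},{"delta_pos":[0,0,0.012],"roll":0,"gripper":0.15},{"delta_pos":[0,0,0.012],"roll":0,"gripper":0.15},{"delta_pos":[0,0,0.012],"roll":0,"gripper":0.15}]'
python3 -c "
from h import *
go(0.5219,0.0991,.271,1.375)"
```

```text
time: 7.35
eef_pos: [0.5224, 0.0994, 0.2687]
eef_rot: [-3.141, 0.0, 1.375]
wrist_force: [-3.5, -0.2, 7.1]
opening: 0.0215
time 7.35 pos [0.5224 0.0994 0.2687] yaw 1.3746 tilt -0.0002 -0.0002 F [-3.5 -0.2  7.1] op 0.0215
delta frac [-0.0018 -0.0018 -0.0092] roll -0.0003
```

Contact at 1.3 mm depth with about 7 N. I try once more with the sideways load relieved, to be sure it is not an edge catch.

```bash
python3 -m handwheel '[{"delta_pos":[0,-0.002,0],"roll":0,"gripper":0.15},{"delta_pos":[0,-0.004,0.002],"roll":0,"gripper":0.15},{"delta_pos":[0,-0.004,0.004],"roll":0,"gripper":0.15},{"delta_pos":[0,-0.004,0.004],"roll":0,"gripper":0.15},{"delta_pos":[0,-0.004,0.004],"roll":0,"gripper":0.15}]'
python3 -c "
from h import *
go(0.5219,0.0991,.271,1.375)"
```

```text
time: 7.77
eef_pos: [0.5219, 0.0995, 0.2684]
eef_rot: [3.14, 0.0, 1.375]
wrist_force: [-4.2, -1.8, 7.5]
opening: 0.0214
time 7.77 pos [0.5219 0.0995 0.2684] yaw 1.3746 tilt 0.0015 -0.0006 F [-4.2 -1.8  7.5] op 0.0214
delta frac [-0.0016  0.0005 -0.0104] roll -0.0002
```

```bash
python3 -m handwheel '[{"delta_pos":[-0.002,-0.003,0],"roll":0,"gripper":0.15},{"delta_pos":[-0.003,-0.006,0],"roll":0,"gripper":0.15},{"delta_pos":[-0.003,-0.006,0],"roll":0,"gripper":0.15},{"delta_pos":[-0.003,-0.006,0],"roll":0,"gripper":0.15}]'
python3 -c "
from h import *
import cv2
go(0.5219,0.0991,.271,1.375)
cv2.imwrite('pics/w7.png',imaging.grab_frame('wrist'))"
```

```text
time: 8.1
eef_pos: [0.5205, 0.0992, 0.2678]
eef_rot: [3.138, -0.001, 1.375]
wrist_force: [0.9, -1.2, 5.6]
opening: 0.0216
time 8.10 pos [0.5205 0.0992 0.2678] yaw 1.3746 tilt 0.0039 -0.0001 F [ 0.9 -1.2  5.6] op 0.0216
delta frac [ 0.0008  0.0056 -0.0126] roll -0.0003
```

View pics/w7.png

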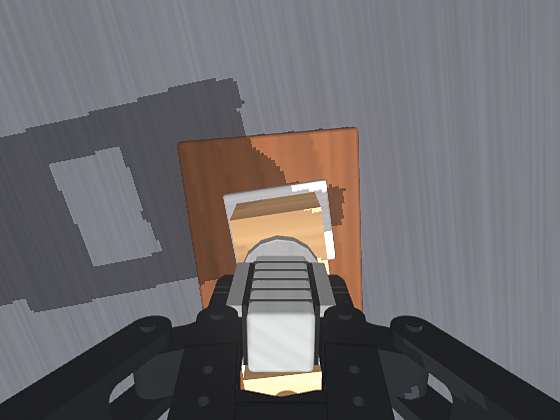

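Stand 1: sideways load now balanced, the pin is wedged about 2 mm in its mouth with 5.6 N upward, so it does not enter. I lift and go look at stand 2.

```bash
python3 -m handwheel '[{"delta_pos":[0,0,-0.06],"roll":0,"gripper":0.15},{"delta_pos":[0,0,-0.13],"roll":0,"gripper":0.15},{"delta_pos":[0,0,-0.13],"roll":0,"gripper":0.15},{"delta_pos":[-0.2,0.02,-0.13],"roll":0,"gripper":0.15},{"delta_pos":[-0.4,0.02,-0.13],"roll":0,"gripper":0.15},{"delta_pos":[-0.6,0.02,-0.13],"roll":0,"gripper":0.15},{"delta_pos":[-0.6,0.02,-0.13],"roll":0,"gripper":0.15},{"delta_pos":[-0.6,0.02,-0.13],"roll":0,"gripper":0.15}]'
python3 -m handwheel '[{"delta_pos":[0,0,0],"roll":0,"gripper":0.15},{"delta_pos":[0,0,0],"roll":0,"gripper":0.15},{"delta_pos":[0,0,0],"roll":0,"gripper":0.15}]'
python3 -c "
from h import *
import cv2,pickle
go(0.4964,-0.0493,.300,1.375)
c=imaging.calibration('wrist');pickle.dump((c,r.state()),open('w8.pkl','wb'))
im=imaging.grab_frame('wrist');cv2.imwrite('pics/w8.png',im)
"
```

```text
time: 8.82
eef_pos: [0.4941, -0.0522, 0.2972]
eef_rot: [-3.14, 0.001, 1.37]
wrist_force: [-0.5, 0.5, -1.7]
opening: 0.0215
time: 9.07
eef_pos: [0.4952, -0.0481, 0.298]
eef_rot: [-3.141, -0.0, 1.376]
wrist_force: [0.0, 0.8, -0.4]
opening: 0.0216
time 9.07 pos [ 0.4952 -0.0481  0.298 ] yaw 1.3756 tilt -0.0009 0.0006 F [ 0.   0.8 -0.4] op 0.0216
delta frac [-0.0039  0.0055 -0.0078] roll 0.0004
```

View pics/w8.png

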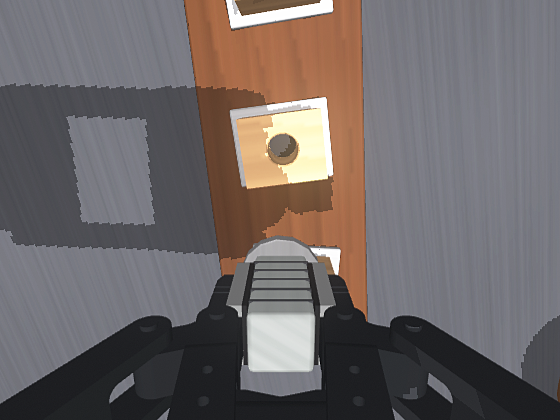

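```bash
python3 - <<'E'
from h import *
for t in(130,140,150): bore('w8.pkl','pics/w8.png',282,149,t,22)
E
python3 - <<'E'
import cv2
im=cv2.imread('pics/w8.png');cv2.imwrite('pics/w8c.png',cv2.resize(im[90:200,220:340],None,fx=5,fy=5,interpolation=cv2.INTER_CUBIC))
E
```

```text
bore px 282.5 149.0 30 31 pos [ 0.5058 -0.0021  0.05  ] width mm 17.250888831143627 in tool [0.0471 0.0017 0.2481]
bore px 282.0 149.0 31 31 pos [ 0.5056 -0.002   0.05  ] width mm 17.825929783130295 in tool [0.0471 0.0014 0.2481]
bore px 282.0 149.0 31 31 pos [ 0.5056 -0.002   0.05  ] width mm 17.825929783130295 in tool [0.0471 0.0014 0.2481]
```

View pics/w8c.png

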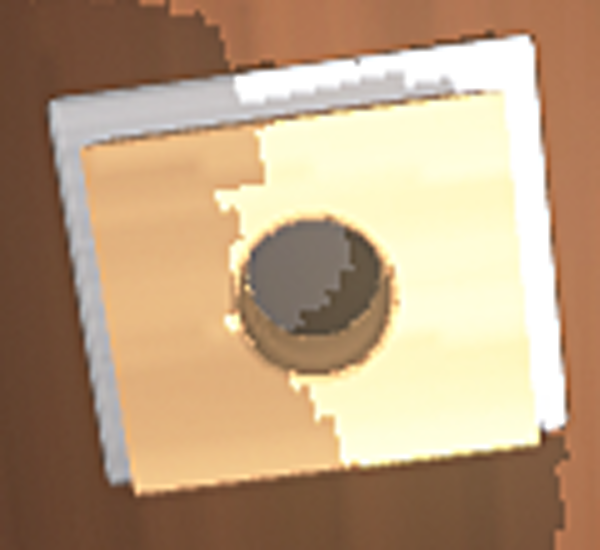

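Bore 2 is about 18 mm, at (0.5057, −0.002). Move over it and lower to just above.

```bash
python3 -m handwheel '[{"delta_pos":[0.198,0.002,0],"roll":0,"gripper":0.15},{"delta_pos":[0.198,0.002,0],"roll":0,"gripper":0.15},{"delta_pos":[0.198,0.002,0.03],"roll":0,"gripper":0.15},{"delta_pos":[0.198,0.002,0.06],"roll":0,"gripper":0.15},{"delta_pos":[0.198,0.002,0.095],"roll":0,"gripper":0.15},{"delta_pos":[0.198,0.002,0.095],"roll":0,"gripper":0.15},{"delta_pos":[0.198,0.002,0.095],"roll":0,"gripper":0.15},{"delta_pos":[0.198,0.002,0.095],"roll":0,"gripper":0.15}]'
python3 -c "
from h import *
go(0.5049,0.0003,.268,1.375)"
```

```text
time: 9.78
eef_pos: [0.5053, -0.0009, 0.2747]
eef_rot: [-3.141, 0.0, 1.374]
wrist_force: [0.5, 0.7, -2.0]
opening: 0.0212
time 9.78 pos [ 0.5053 -0.0009  0.2747] yaw 1.3737 tilt -0.0005 -0.0000 F [ 0.5  0.7 -2. ] op 0.0212
delta frac [ 0.0045 -0.0025  0.0267] roll -0.0008
```

```bash
python3 -m handwheel '[{"delta_pos":[0.004,-0.002,0.01],"roll":0,"gripper":0.15},{"delta_pos":[0.004,-0.002,0.018],"roll":0,"gripper":0.15},{"delta_pos":[0.004,-0.002,0.026],"roll":0,"gripper":0.15},{"delta_pos":[0.004,-0.002,0.032],"roll":0,"gripper":0.15},{"delta_pos":[0.004,-0.002,0.038],"roll":0,"gripper":0.15},{"delta_pos":[0.004,-0.002,0.038],"roll":0,"gripper":0.15}]'
python3 -c "
from h import *
go(0.5049,0.0003,.268,1.375)"
```

```text
time: 10.28
eef_pos: [0.505, 0.0006, 0.2651]
eef_rot: [-3.141, 0.0, 1.374]
wrist_force: [-0.1, -0.2, -1.5]
opening: 0.0217
time 10.28 pos [0.505  0.0006 0.2651] yaw 1.3745 tilt -0.0004 0.0000 F [-0.1 -0.2 -1.5] op 0.0217
delta frac [-0.0013 -0.0001 -0.0116] roll -0.0003
```

```bash
python3 -m handwheel '[{"delta_pos":[0,0,0.01],"roll":0,"gripper":0.15},{"delta_pos":[0,0,0.02],"roll":0,"gripper":0.15},{"delta_pos":[0,0,0.03],"roll":0,"gripper":0.15},{"delta_pos":[0,0,0.042],"roll":0,"gripper":0.15},{"delta_pos":[0,0,0.054],"roll":0,"gripper":0.15},{"delta_pos":[0,0,0.066],"roll":0,"gripper":0.15},{"delta_pos":[0,0,0.074],"roll":0,"gripper":0.15},{"delta_pos":[0,0,0.074],"roll":0,"gripper":0.15}]'
python3 -m handwheel '[{"delta_pos":[0,0,0],"roll":0,"gripper":0.15},{"delta_pos":[0,0,0],"roll":0,"gripper":0.15}]'
python3 -c "
from h import *
import cv2
go(0.5049,0.0003,.268,1.375)
cv2.imwrite('pics/w9.png',imaging.grab_frame('wrist'));cv2.imwrite('pics/s9.png',imaging.grab_frame('side'))
im=cv2.imread('pics/s9.png');w=cv2.imread('pics/w9.png');cv2.imwrite('pics/m9.png',np.hstack([cv2.resize(im[190:280,260:350],(400,400),interpolation=cv2.INTER_CUBIC),w[20:420,100:500]]))"
```

```text
time: 10.95
eef_pos: [0.505, 0.0006, 0.2464]
eef_rot: [-3.141, 0.0, 1.375]
wrist_force: [0.3, 0.1, -1.3]
opening: 0.0214
time: 11.12
eef_pos: [0.5051, 0.0006, 0.2471]
eef_rot: [-3.142, -0.0, 1.374]
wrist_force: [0.6, 0.0, -0.8]
opening: 0.0214
time 11.12 pos [0.5051 0.0006 0.2471] yaw 1.3744 tilt -0.0000 0.0001 F [ 0.6  0.  -0.8] op 0.0214
delta frac [-0.0015 -0.0007 -0.0838] roll -0.0004
```

View pics/m9.png

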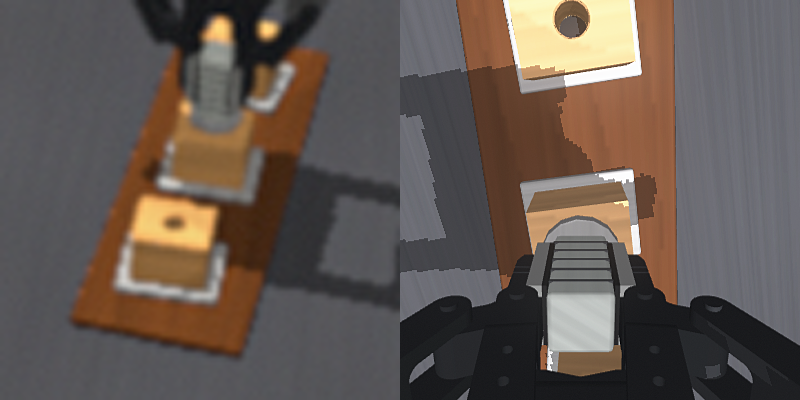

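The pin went about 23 mm into stand 2 with no resistance and the collar is close to the block top. Lift straight out, then on to stand 3.

```bash
python3 -m handwheel '[{"delta_pos":[0,0,-0.06],"roll":0,"gripper":0.15},{"delta_pos":[0,0,-0.14],"roll":0,"gripper":0.15},{"delta_pos":[0,0,-0.205],"roll":0,"gripper":0.15},{"delta_pos":[0,0,-0.205],"roll":0,"gripper":0.15},{"delta_pos":[-0.15,0.02,-0.205],"roll":0,"gripper":0.15},{"delta_pos":[-0.3,0.03,-0.205],"roll":0,"gripper":0.15},{"delta_pos":[-0.45,0.042,-0.205],"roll":0,"gripper":0.15},{"delta_pos":[-0.6,0.042,-0.205],"roll":0,"gripper":0.15}]'
python3 -m handwheel '[{"delta_pos":[0,0,0],"roll":0,"gripper":0.15},{"delta_pos":[0,0,0],"roll":0,"gripper":0.15},{"delta_pos":[0,0,0],"roll":0,"gripper":0.15},{"delta_pos":[0,0,0],"roll":0,"gripper":0.15}]'
python3 -c "
from h import *
import cv2,pickle
go(0.486,-0.149,.298,1.375)
c=imaging.calibration('wrist');pickle.dump((c,r.state()),open('w10.pkl','wb'))
im=imaging.grab_frame('wrist');cv2.imwrite('pics/w10.png',im)
"
```

```text
time: 11.88
eef_pos: [0.4857, -0.1497, 0.2975]
eef_rot: [-3.141, -0.0, 1.376]
wrist_force: [0.1, -0.6, -1.0]
opening: 0.0216
time: 12.22
eef_pos: [0.4861, -0.1476, 0.2976]
eef_rot: [-3.141, -0.001, 1.376]
wrist_force: [0.2, -0.1, -1.4]
opening: 0.0216
time 12.22 pos [ 0.4861 -0.1476  0.2976] yaw 1.3756 tilt -0.0008 0.0007 F [ 0.2 -0.1 -1.4] op 0.0216
delta frac [-0.0055  0.0006 -0.0017] roll 0.0004
```

View pics/w10.png

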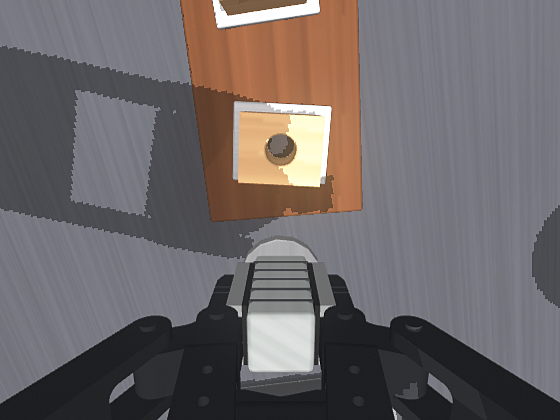

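```bash
python3 - <<'E'
from h import *
for t in(130,140,150): bore('w10.pkl','pics/w10.png',280,149,t,20)
E
```

```text
bore px 280.0 149.0 31 31 pos [ 0.4953 -0.1012  0.05  ] width mm 17.787342396222733 in tool [0.0472 0.0003 0.2476]
bore px 280.0 149.5 31 32 pos [ 0.4953 -0.1015  0.05  ] width mm 17.793948888515 in tool [0.0469 0.0003 0.2476]
bore px 280.5 149.5 32 32 pos [ 0.4955 -0.1016  0.05  ] width mm 18.36793546770665 in tool [0.0469 0.0006 0.2476]
```

```bash
python3 -m handwheel '[{"delta_pos":[0.199,-0.003,0],"roll":0,"gripper":0.15},{"delta_pos":[0.199,-0.003,0],"roll":0,"gripper":0.15},{"delta_pos":[0.199,-0.003,0.03],"roll":0,"gripper":0.15},{"delta_pos":[0.199,-0.003,0.06],"roll":0,"gripper":0.15},{"delta_pos":[0.199,-0.003,0.095],"roll":0,"gripper":0.15},{"delta_pos":[0.199,-0.003,0.095],"roll":0,"gripper":0.15},{"delta_pos":[0.199,-0.003,0.095],"roll":0,"gripper":0.15},{"delta_pos":[0.199,-0.003,0.095],"roll":0,"gripper":0.15}]'
python3 -c "
from h import *
go(0.4947,-0.0989,.265,1.375)"
```

```text
time: 12.93
eef_pos: [0.495, -0.1001, 0.2742]
eef_rot: [-3.141, 0.0, 1.374]
wrist_force: [0.3, -0.4, -2.0]
opening: 0.0215
time 12.93 pos [ 0.495  -0.1001  0.2742] yaw 1.3737 tilt -0.0005 0.0001 F [ 0.3 -0.4 -2. ] op 0.0215
delta frac [ 0.0044 -0.0022  0.0367] roll -0.0008
```

```bash
python3 -m handwheel '[{"delta_pos":[0.003,-0.001,0.01],"roll":0,"gripper":0.15},{"delta_pos":[0.003,-0.001,0.018],"roll":0,"gripper":0.15},{"delta_pos":[0.003,-0.001,0.026],"roll":0,"gripper":0.15},{"delta_pos":[0.003,-0.001,0.032],"roll":0,"gripper":0.15},{"delta_pos":[0.003,-0.001,0.038],"roll":0,"gripper":0.15},{"delta_pos":[0.003,-0.001,0.038],"roll":0,"gripper":0.15}]'
```

```text
time: 13.43
eef_pos: [0.4949, -0.0988, 0.2646]
eef_rot: [-3.141, -0.0, 1.374]
wrist_force: [-0.7, 0.6, -1.6]
opening: 0.0214
```

```bash
python3 -m handwheel '[{"delta_pos":[0,0,0.01],"roll":0,"gripper":0.15},{"delta_pos":[0,0,0.02],"roll":0,"gripper":0.15},{"delta_pos":[0,0,0.03],"roll":0,"gripper":0.15},{"delta_pos":[0,0,0.042],"roll":0,"gripper":0.15},{"delta_pos":[0,0,0.054],"roll":0,"gripper":0.15},{"delta_pos":[0,0,0.066],"roll":0,"gripper":0.15},{"delta_pos":[0,0,0.074],"roll":0,"gripper":0.15},{"delta_pos":[0,0,0.074],"roll":0,"gripper":0.15}]'
python3 -m handwheel '[{"delta_pos":[0,0,0],"roll":0,"gripper":0.15},{"delta_pos":[0,0,0],"roll":0,"gripper":0.15}]'
python3 -c "
from h import *
import cv2
go(0.4947,-0.0989,.298,1.375)
cv2.imwrite('pics/w11.png',imaging.grab_frame('wrist'))"
```

```text
time: 14.1
eef_pos: [0.4948, -0.0988, 0.2458]
eef_rot: [-3.141, 0.0, 1.374]
wrist_force: [0.9, -0.3, -1.9]
opening: 0.0212
time: 14.27
eef_pos: [0.4951, -0.0988, 0.2466]
eef_rot: [3.141, 0.0, 1.375]
wrist_force: [0.8, -0.0, -0.7]
opening: 0.0218
time 14.27 pos [ 0.4951 -0.0988  0.2466] yaw 1.3745 tilt 0.0001 -0.0000 F [ 0.8 -0.  -0.7] op 0.0218
delta frac [-0.0006 -0.0013 -0.2056] roll -0.0003
```

View pics/w11.png

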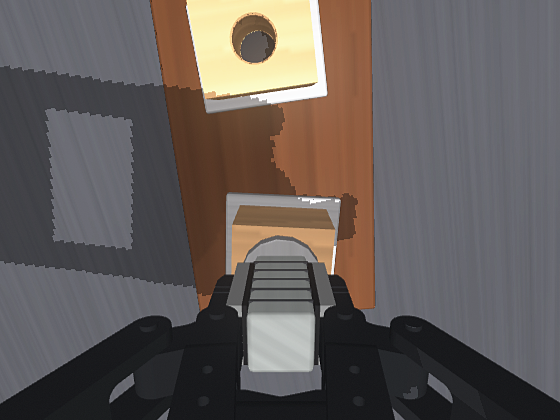

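Stand 3 also takes the pin about 23 mm. So stand 1 is the reject. Lift and return the gauge.

```bash
python3 -m handwheel '[{"delta_pos":[0,0,-0.08],"roll":0,"gripper":0.15},{"delta_pos":[0,0,-0.16],"roll":0,"gripper":0.15},{"delta_pos":[0,0,-0.26],"roll":0,"gripper":0.15},{"delta_pos":[0,0,-0.26],"roll":0,"gripper":0.15},{"delta_pos":[0.2,-0.05,-0.26],"roll":0,"gripper":0.15},{"delta_pos":[0.4,-0.1,-0.26],"roll":0,"gripper":0.15},{"delta_pos":[0.6,-0.13,-0.26],"roll":0,"gripper":0.15},{"delta_pos":[0.75,-0.15,-0.26],"roll":0,"gripper":0.15}]'
python3 -c "
from h import *
go(0.4939,0.3147,.312,1.375)"
```

```text
time: 14.98
eef_pos: [0.493, 0.0691, 0.311]
eef_rot: [3.142, -0.0, 1.373]
wrist_force: [1.5, -0.3, -1.9]
opening: 0.0215
time 14.98 pos [0.493  0.0691 0.311 ] yaw 1.3731 tilt 0.0001 0.0001 F [ 1.5 -0.3 -1.9] op 0.0215
delta frac [ 0.9639 -0.1895 -0.004 ] roll -0.0012
```

```bash
python3 -m handwheel '[{"delta_pos":[0.15,-0.03,0],"roll":0,"gripper":0.15},{"delta_pos":[0.3,-0.06,0],"roll":0,"gripper":0.15},{"delta_pos":[0.45,-0.09,0],"roll":0,"gripper":0.15},{"delta_pos":[0.6,-0.12,0],"roll":0,"gripper":0.15},{"delta_pos":[0.75,-0.15,0],"roll":0,"gripper":0.15},{"delta_pos":[0.85,-0.18,0],"roll":0,"gripper":0.15},{"delta_pos":[0.85,-0.18,0],"roll":0,"gripper":0.15},{"delta_pos":[0.85,-0.18,0],"roll":0,"gripper":0.15}]'
python3 -c "
from h import *
go(0.4939,0.3147,.265,1.375)"
```

```text
time: 15.65
eef_pos: [0.4905, 0.2861, 0.3106]
eef_rot: [-3.141, 0.001, 1.377]
wrist_force: [0.9, -0.2, -2.0]
opening: 0.0218
time 15.65 pos [0.4905 0.2861 0.3106] yaw 1.3773 tilt -0.0009 -0.0008 F [ 0.9 -0.2 -2. ] op 0.0218
delta frac [ 0.115  -0.0086  0.1823] roll 0.0015
```

```bash
python3 -m handwheel '[{"delta_pos":[0.1,-0.007,0],"roll":0,"gripper":0.15},{"delta_pos":[0.1,-0.007,0],"roll":0,"gripper":0.15},{"delta_pos":[0.1,-0.007,0],"roll":0,"gripper":0.15},{"delta_pos":[0.1,-0.007,0],"roll":0,"gripper":0.15}]'
python3 -c "
from h import *
go(0.4939,0.3147,.265,1.375)
import cv2
cv2.imwrite('pics/w12.png',imaging.grab_frame('wrist'))"
```

```text
time: 15.98
eef_pos: [0.4942, 0.3087, 0.311]
eef_rot: [-3.141, 0.001, 1.373]
wrist_force: [0.1, -0.8, -0.9]
opening: 0.0215
time 15.98 pos [0.4942 0.3087 0.311 ] yaw 1.3735 tilt -0.0007 -0.0009 F [ 0.1 -0.8 -0.9] op 0.0215
delta frac [ 0.0236 -0.006   0.1839] roll -0.001
```

View pics/w12.png

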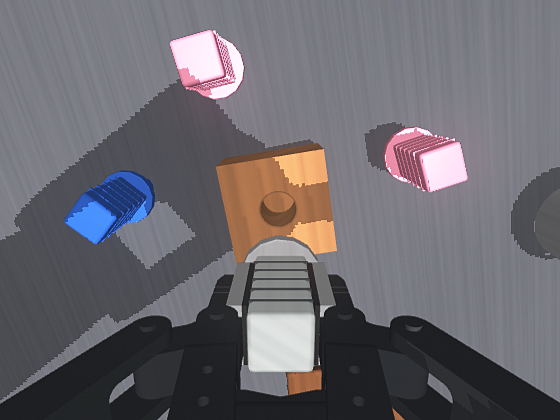

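```bash
python3 -m handwheel '[{"delta_pos":[0.022,-0.005,0.03],"roll":0,"gripper":0.15},{"delta_pos":[0.022,-0.005,0.08],"roll":0,"gripper":0.15},{"delta_pos":[0.022,-0.005,0.13],"roll":0,"gripper":0.15},{"delta_pos":[0.022,-0.005,0.17],"roll":0,"gripper":0.15},{"delta_pos":[0.022,-0.005,0.17],"roll":0,"gripper":0.15},{"delta_pos":[0.022,-0.005,0.17],"roll":0,"gripper":0.15},{"delta_pos":[0.022,-0.005,0.17],"roll":0,"gripper":0.15}]'
python3 -c "
from h import *
go(0.4939,0.3147,.230,1.375)"
```

```text
time: 16.62
eef_pos: [0.4941, 0.3154, 0.2688]
eef_rot: [-3.141, 0.0, 1.374]
wrist_force: [-0.5, 0.6, 0.1]
opening: 0.0217
time 16.62 pos [0.4941 0.3154 0.2688] yaw 1.3745 tilt -0.0002 -0.0001 F [-0.5  0.6  0.1] op 0.0217
delta frac [-0.0029 -0.0002  0.1552] roll -0.0003
```

```bash
python3 -m handwheel '[{"delta_pos":[-0.002,0,0.03],"roll":0,"gripper":0.15},{"delta_pos":[-0.002,0,0.06],"roll":0,"gripper":0.15},{"delta_pos":[-0.002,0,0.09],"roll":0,"gripper":0.15},{"delta_pos":[-0.002,0,0.12],"roll":0,"gripper":0.15},{"delta_pos":[-0.002,0,0.135],"roll":0,"gripper":0.15},{"delta_pos":[-0.002,0,0.145],"roll":0,"gripper":0.15},{"delta_pos":[-0.002,0,0.153],"roll":0,"gripper":0.15},{"delta_pos":[-0.002,0,0.153],"roll":0,"gripper":0.15}]'
python3 -c "
from h import *
go(0.4939,0.3147,.230,1.375)"
```

```text
time: 17.28
eef_pos: [0.494, 0.315, 0.2306]
eef_rot: [-3.141, 0.0, 1.374]
wrist_force: [0.4, 0.3, -1.1]
opening: 0.0217
time 17.28 pos [0.494  0.315  0.2306] yaw 1.3745 tilt -0.0001 -0.0001 F [ 0.4  0.3 -1.1] op 0.0217
delta frac [-0.0011 -0.      0.0023] roll -0.0003
```

```bash
python3 -m handwheel '[{"delta_pos":[0,0,0.004],"roll":0,"gripper":0.15},{"delta_pos":[0,0,0.008],"roll":0,"gripper":0.15},{"delta_pos":[0,0,0.008],"roll":0,"gripper":0.15},{"delta_pos":[0,0,0.008],"roll":0,"gripper":0.15}]'
```

```text
time: 17.62
eef_pos: [0.4942, 0.3151, 0.23]
eef_rot: [3.141, -0.001, 1.375]
wrist_force: [-2.1, -2.4, 5.2]
opening: 0.0215
```

The collar is seated (5 N upward at the original height). Release.

```bash
python3 -m handwheel '[{"delta_pos":[0,0,0],"roll":0,"gripper":0.3},{"delta_pos":[0,0,0],"roll":0,"gripper":0.4},{"delta_pos":[0,0,0],"roll":0,"gripper":0.5},{"delta_pos":[0,0,0],"roll":0,"gripper":0.6},{"delta_pos":[0,0,0],"roll":0,"gripper":0.6},{"delta_pos":[0,0,0],"roll":0,"gripper":0.6}]'
python3 -c "
from h import *
import cv2
go(0.4939,0.3147,.230,1.375)
cv2.imwrite('pics/w13.png',imaging.grab_frame('wrist'))"
```

```text
time: 18.12
eef_pos: [0.4939, 0.3149, 0.2285]
eef_rot: [-3.141, 0.0, 1.375]
wrist_force: [-0.0, -0.3, -0.4]
opening: 0.0514
time 18.12 pos [0.4939 0.3149 0.2285] yaw 1.3745 tilt -0.0001 -0.0001 F [-0.  -0.3 -0.4] op 0.0514
delta frac [-0.0008  0.0002 -0.0058] roll -0.0003
```

View pics/w13.png

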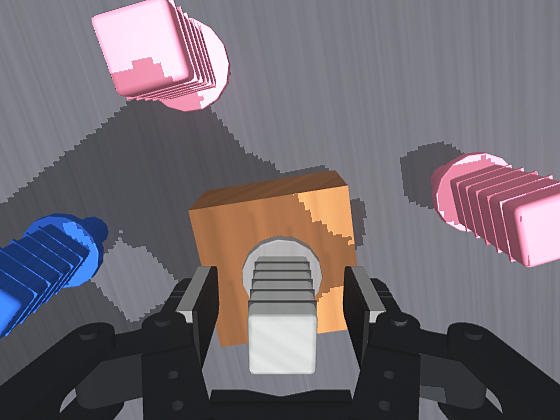

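The gauge sits home and the fingers are clear. Rise and go look at stand 1 again.

```bash
python3 -m handwheel '[{"delta_pos":[0,0,-0.12],"roll":0,"gripper":0.6},{"delta_pos":[0,0,-0.25],"roll":0,"gripper":0.6},{"delta_pos":[0,0,-0.34],"roll":0,"gripper":0.6},{"delta_pos":[-0.2,0.06,-0.34],"roll":0,"gripper":0.8},{"delta_pos":[-0.4,0.12,-0.34],"roll":-0.03,"gripper":0.9},{"delta_pos":[-0.6,0.19,-0.34],"roll":-0.095,"gripper":0.9},{"delta_pos":[-0.8,0.25,-0.34],"roll":-0.095,"gripper":0.9},{"delta_pos":[-1,0.32,-0.34],"roll":-0.095,"gripper":0.9}]'
python3 -m handwheel '[{"delta_pos":[0,0,0],"roll":0,"gripper":0.9},{"delta_pos":[0,0,0],"roll":0,"gripper":0.9},{"delta_pos":[0,0,0],"roll":0,"gripper":0.9}]'
python3 -c "
from h import *
import cv2,pickle
go(0.5180,0.05,.300,1.524)
c=imaging.calibration('wrist');pickle.dump((c,r.state()),open('w14.pkl','wb'))
im=imaging.grab_frame('wrist');cv2.imwrite('pics/w14.png',im)
"
```

```text
time: 18.83
eef_pos: [0.5165, 0.1062, 0.3139]
eef_rot: [3.141, -0.0, 1.525]
wrist_force: [2.0, 1.1, 0.3]
opening: 0.0766
time: 19.08
eef_pos: [0.5168, 0.1077, 0.3137]
eef_rot: [3.142, -0.0, 1.523]
wrist_force: [0.4, 0.1, -0.2]
opening: 0.0769
time 19.08 pos [0.5168 0.1077 0.3137] yaw 1.5228 tilt 0.0000 0.0004 F [ 0.4  0.1 -0.2] op 0.0769
delta frac [-0.2305  0.0158  0.0548] roll -0.0008
```

View pics/w14.png

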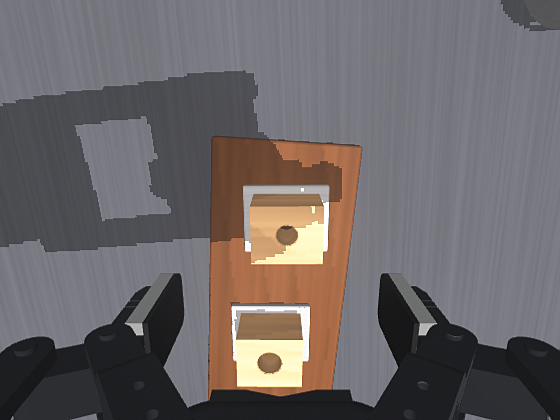

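Stand 1's block is square to the view, with its bore at (286,235). Stand 2 is visible below it.

```bash
python3 - <<'E'
from h import *
import pickle
bore('w14.pkl','pics/w14.png',286,235,135,14)
c,s=pickle.load(open('w14.pkl','rb'))
Q=np.array([plane(c,u,v,.05)[:2] for u,v in[(250,207),(323,206),(323,263.5),(251,264)]]);print(Q,Q.mean(0))
for i in range(4):
    e=Q[(i+1)%4]-Q[i];print(np.linalg.norm(e),np.degrees(np.arctan2(e[1],e[0])))
Q=np.array([plane(c,u,v,.014)[:2] for u,v in[(243.5,185),(329,185)]]);e=Q[1]-Q[0];print('plate',np.linalg.norm(e),np.degrees(np.arctan2(e[1],e[0])))
E
```

```text
bore px 286.5 234.5 22 20 pos [0.5209 0.0971 0.05  ] width mm 14.481814632295544 in tool [-0.0105  0.0045  0.2637]
[[0.49818672 0.1169727 ]
 [0.54517052 0.11537332]
 [0.5445179  0.07525324]
 [0.49603747 0.07722908]] [0.52097815 0.09620708]
0.04701101080144152 -1.9496601874977968
0.040125384451797516 -90.9319253383197
0.048520678780633264 177.6661821272435
0.03980169262282324 86.90457695490184
plate 0.0625001359469434 -2.7615352708652052
```

```bash
python3 -c "
from h import *
go(0.5205,0.0967,.190,1.524)
"
```

```text
time 19.13 pos [0.5168 0.1084 0.3137] yaw 1.5242 tilt -0.0000 0.0004 F [-0.3  0.7 -0.4] op 0.0769
delta frac [-0.0463  0.0172  0.4949] roll 0.0001
```

```bash
python3 -m handwheel '[{"delta_pos":[-0.046,0.017,0],"roll":0,"gripper":0.9},{"delta_pos":[-0.046,0.017,0.08],"roll":0,"gripper":0.9},{"delta_pos":[-0.046,0.017,0.16],"roll":0,"gripper":0.9},{"delta_pos":[-0.046,0.017,0.24],"roll":0,"gripper":0.9},{"delta_pos":[-0.046,0.017,0.32],"roll":0,"gripper":0.9},{"delta_pos":[-0.046,0.017,0.36],"roll":0,"gripper":0.9},{"delta_pos":[-0.046,0.017,0.38],"roll":0,"gripper":0.9},{"delta_pos":[-0.046,0.017,0.38],"roll":0,"gripper":0.9}]'
python3 -c "
from h import *
import cv2
go(0.5205,0.0967,.190,1.524)
cv2.imwrite('pics/w15.png',imaging.grab_frame('wrist'))
"
```

```text
time: 19.8
eef_pos: [0.5202, 0.0965, 0.2176]
eef_rot: [-3.139, 0.0, 1.525]
wrist_force: [0.2, 0.3, -0.1]
opening: 0.0769
time 19.80 pos [0.5202 0.0965 0.2176] yaw 1.5248 tilt -0.0023 -0.0003 F [ 0.2  0.3 -0.1] op 0.0769
delta frac [0.0007 0.0014 0.1105] roll 0.0005
```

View pics/w15.png

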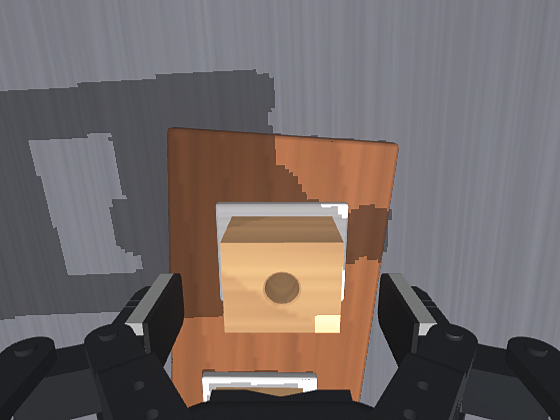

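The block is centred between the jaws. Lower to grasp height and close.

```bash
python3 -m handwheel '[{"delta_pos":[0,0,0.04],"roll":0,"gripper":0.8},{"delta_pos":[0,0,0.07],"roll":0,"gripper":0.7},{"delta_pos":[0,0,0.09],"roll":0,"gripper":0.65},{"delta_pos":[0,0,0.1],"roll":0,"gripper":0.65},{"delta_pos":[0,0,0.105],"roll":0,"gripper":0.65},{"delta_pos":[0,0,0.105],"roll":0,"gripper":0.65}]' 45
python3 -m handwheel '[{"delta_pos":[0,0,0],"roll":0,"gripper":0.6},{"delta_pos":[0,0,0],"roll":0,"gripper":0.55},{"delta_pos":[0,0,0],"roll":0,"gripper":0.5},{"delta_pos":[0,0,0],"roll":0,"gripper":0.45},{"delta_pos":[0,0,0],"roll":0,"gripper":0.45},{"delta_pos":[0,0,0],"roll":0,"gripper":0.45},{"delta_pos":[0,0,0],"roll":0,"gripper":0.45}]'
python3 -c "
from h import *
import cv2
go(0.5205,0.0967,.190,1.524)
cv2.imwrite('pics/w16.png',imaging.grab_frame('wrist'))
"
```

```text
time: 20.35
eef_pos: [0.5204, 0.0961, 0.1921]
eef_rot: [-3.141, 0.0, 1.524]
wrist_force: [-0.2, 0.2, -0.2]
opening: 0.0554
time: 20.93
eef_pos: [0.5208, 0.0962, 0.1929]
eef_rot: [3.141, -0.0, 1.524]
wrist_force: [0.3, -0.8, 3.3]
opening: 0.0473
time 20.93 pos [0.5208 0.0962 0.1929] yaw 1.5237 tilt 0.0008 0.0000 F [ 0.3 -0.8  3.3] op 0.0473
delta frac [ 0.002  -0.0012  0.0118] roll -0.0002
```

View pics/w16.png

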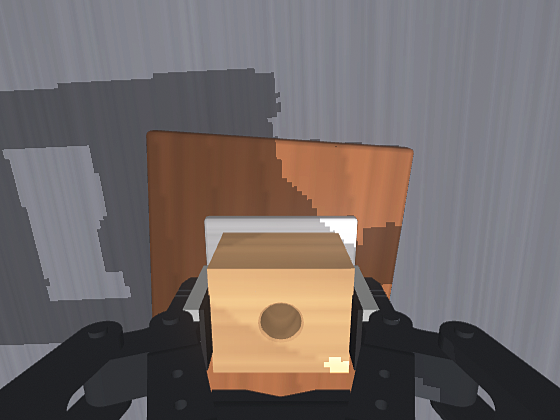

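Gripped at 47.3 mm. Lift well above the others and carry to the tray.

```bash
python3 -m handwheel '[{"delta_pos":[0,0,-0.06],"roll":0,"gripper":0.45},{"delta_pos":[0,0,-0.15],"roll":0,"gripper":0.45},{"delta_pos":[0,0,-0.27],"roll":0,"gripper":0.45},{"delta_pos":[0,0,-0.4],"roll":0,"gripper":0.45},{"delta_pos":[0,0,-0.48],"roll":0,"gripper":0.45},{"delta_pos":[0,0,-0.48],"roll":0,"gripper":0.45}]'
python3 -c "
from h import *
import cv2
go(0.472,-0.373,.300,1.524)
cv2.imwrite('pics/s17.png',imaging.grab_frame('side'))
"
```

```text
time: 21.48
eef_pos: [0.5219, 0.0964, 0.3175]
eef_rot: [3.133, -0.001, 1.524]
wrist_force: [0.9, 0.4, -0.8]
opening: 0.0474
time 21.48 pos [0.5219 0.0964 0.3175] yaw 1.5238 tilt 0.0089 0.0008 F [ 0.9  0.4 -0.8] op 0.0474
delta frac [-1.8849 -0.1117  0.0668] roll -0.0001
```

View pics/s17.png

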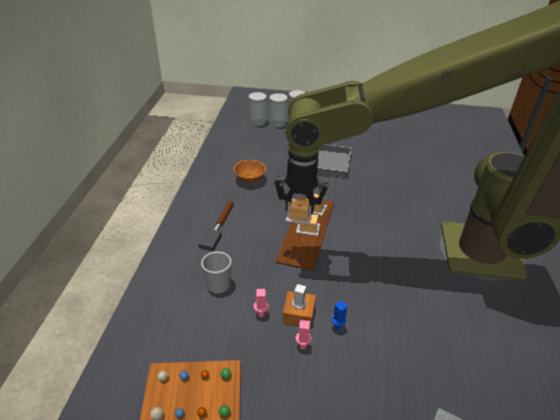

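The side view shows stand 1 lifted and level at (300,210), and the gauge home at (300,297). Carry on to the tray.

```bash
python3 -m handwheel '[{"delta_pos":[-0.12,-0.01,0],"roll":0,"gripper":0.45},{"delta_pos":[-0.25,-0.02,0],"roll":0,"gripper":0.45},{"delta_pos":[-0.38,-0.025,0],"roll":0,"gripper":0.45},{"delta_pos":[-0.51,-0.03,0],"roll":0,"gripper":0.45},{"delta_pos":[-0.64,-0.04,0],"roll":0,"gripper":0.45},{"delta_pos":[-0.76,-0.045,0],"roll":0,"gripper":0.45},{"delta_pos":[-0.88,-0.05,0],"roll":0,"gripper":0.45},{"delta_pos":[-1,-0.06,0],"roll":0,"gripper":0.45}]'
python3 -m handwheel '[{"delta_pos":[-0.12,-0.005,0],"roll":0,"gripper":0.45},{"delta_pos":[-0.25,-0.01,0],"roll":0,"gripper":0.45},{"delta_pos":[-0.38,-0.02,0],"roll":0,"gripper":0.45},{"delta_pos":[-0.51,-0.03,0],"roll":0,"gripper":0.45},{"delta_pos":[-0.62,-0.035,0],"roll":0,"gripper":0.45},{"delta_pos":[-0.72,-0.04,0],"roll":0,"gripper":0.45},{"delta_pos":[-0.72,-0.04,0],"roll":0,"gripper":0.45},{"delta_pos":[-0.72,-0.04,0],"roll":0,"gripper":0.45}]'
python3 -c "
from h import *
import cv2
go(0.472,-0.373,.250,1.524)
"
```

```text
time: 22.2
eef_pos: [0.4925, -0.1539, 0.3093]
eef_rot: [-3.137, -0.002, 1.524]
wrist_force: [0.9, -0.1, -2.1]
opening: 0.0474
time: 22.87
eef_pos: [0.4743, -0.3328, 0.3093]
eef_rot: [-3.138, -0.003, 1.521]
wrist_force: [-0.6, -0.3, -3.1]
opening: 0.0473
time 22.87 pos [ 0.4743 -0.3328  0.3093] yaw 1.5213 tilt -0.0037 0.0035 F [-0.6 -0.3 -3.1] op 0.0473
delta frac [-0.162  -0.0004  0.2366] roll -0.0017
```

```bash
python3 -m handwheel '[{"delta_pos":[-0.08,0,0],"roll":0,"gripper":0.45},{"delta_pos":[-0.155,0,0],"roll":0,"gripper":0.45},{"delta_pos":[-0.155,0,0.06],"roll":0,"gripper":0.45},{"delta_pos":[-0.155,0,0.12],"roll":0,"gripper":0.45},{"delta_pos":[-0.155,0,0.18],"roll":0,"gripper":0.45},{"delta_pos":[-0.155,0,0.2],"roll":0,"gripper":0.45},{"delta_pos":[-0.155,0,0.2],"roll":0,"gripper":0.45},{"delta_pos":[-0.155,0,0.2],"roll":0,"gripper":0.45}]'
python3 -c "
from h import *
import cv2
go(0.472,-0.373,.189,1.524)
a=imaging.grab_frame('side');b=imaging.grab_frame('scene');w=imaging.grab_frame('wrist')
cv2.imwrite('pics/m18.png',np.hstack([cv2.resize(a[100:200,280:380],(400,400),interpolation=cv2.INTER_CUBIC),cv2.resize(b[80:200,180:300],(400,400),interpolation=cv2.INTER_CUBIC)]));cv2.imwrite('pics/w18.png',w)
"
```

```text
time: 23.53
eef_pos: [0.4735, -0.3706, 0.262]
eef_rot: [-3.141, -0.001, 1.524]
wrist_force: [0.4, 0.8, -0.6]
opening: 0.0472
time 23.53 pos [ 0.4735 -0.3706  0.262 ] yaw 1.5241 tilt -0.0008 0.0008 F [ 0.4  0.8 -0.6] op 0.0472
delta frac [-0.01   -0.0054  0.2922] roll 0.0001
```

View pics/m18.png

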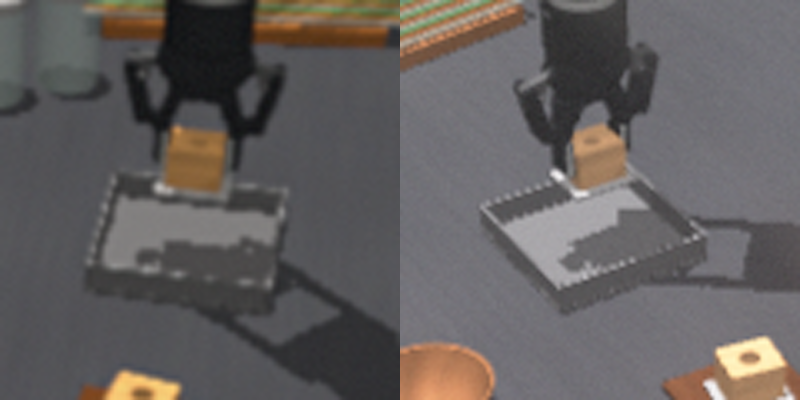

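View pics/w18.png

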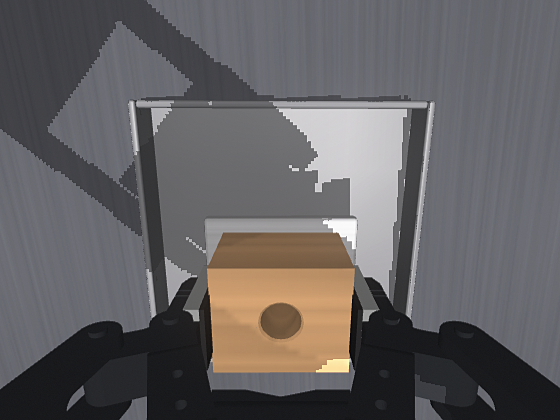

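```bash
python3 -c "
from h import *
c=imaging.calibration('wrist')
for p in [(131,101),(433,101),(160,318),(409,318)]: print(p,plane(c,*p,.03).round(4))
"
```

```text
(131, 101) [ 0.4009 -0.2946  0.03  ]
(433, 101) [ 0.5573 -0.3019  0.03  ]
(160, 318) [ 0.3983 -0.4222  0.03  ]
(409, 318) [ 0.5513 -0.4296  0.03  ]
```

The tray centre from this view is (0.475, −0.378), and the block is within 8 mm of it. Lower.

```bash
python3 -m handwheel '[{"delta_pos":[-0.02,0,0.06],"roll":0,"gripper":0.45},{"delta_pos":[-0.02,0,0.12],"roll":0,"gripper":0.45},{"delta_pos":[-0.02,0,0.18],"roll":0,"gripper":0.45},{"delta_pos":[-0.02,0,0.22],"roll":0,"gripper":0.45},{"delta_pos":[-0.02,0,0.25],"roll":0,"gripper":0.45},{"delta_pos":[-0.02,0,0.27],"roll":0,"gripper":0.45},{"delta_pos":[-0.02,0,0.27],"roll":0,"gripper":0.45},{"delta_pos":[-0.02,0,0.27],"roll":0,"gripper":0.45}]'
python3 -m handwheel '[{"delta_pos":[0,0,0.004],"roll":0,"gripper":0.45},{"delta_pos":[0,0,0.008],"roll":0,"gripper":0.45},{"delta_pos":[0,0,0.012],"roll":0,"gripper":0.45},{"delta_pos":[0,0,0.012],"roll":0,"gripper":0.45},{"delta_pos":[0,0,0.012],"roll":0,"gripper":0.45}]'
```

```text
time: 24.35
eef_pos: [0.4735, -0.376, 0.1954]
eef_rot: [3.141, 0.0, 1.524]
wrist_force: [0.7, 0.9, -1.3]
opening: 0.0472
time: 24.77
eef_pos: [0.4733, -0.3759, 0.1921]
eef_rot: [3.141, 0.0, 1.524]
wrist_force: [-0.6, -0.7, -1.4]
opening: 0.0474
```

```bash
python3 -m handwheel '[{"delta_pos":[0,0,0.004],"roll":0,"gripper":0.45},{"delta_pos":[0,0,0.008],"roll":0,"gripper":0.45},{"delta_pos":[0,0,0.012],"roll":0,"gripper":0.45},{"delta_pos":[0,0,0.012],"roll":0,"gripper":0.45},{"delta_pos":[0,0,0.012],"roll":0,"gripper":0.45}]'
```

```text
time: 25.18
eef_pos: [0.4733, -0.3759, 0.189]
eef_rot: [3.141, 0.0, 1.524]
wrist_force: [-0.0, -0.6, -1.7]
opening: 0.0474
```

```bash
python3 -m handwheel '[{"delta_pos":[0,0,0.003],"roll":0,"gripper":0.45},{"delta_pos":[0,0,0.006],"roll":0,"gripper":0.45},{"delta_pos":[0,0,0.008],"roll":0,"gripper":0.45},{"delta_pos":[0,0,0.008],"roll":0,"gripper":0.45}]'
```

```text
time: 25.52
eef_pos: [0.4734, -0.3761, 0.1889]
eef_rot: [-3.141, -0.001, 1.524]
wrist_force: [-5.6, 4.7, 10.9]
opening: 0.0473
```

The stand is on the tray floor (11 N upward). Open and rise.

```bash
python3 -m handwheel '[{"delta_pos":[0,0,-0.004],"roll":0,"gripper":0.6},{"delta_pos":[0,0,-0.004],"roll":0,"gripper":0.7},{"delta_pos":[0,0,-0.004],"roll":0,"gripper":0.8},{"delta_pos":[0,0,-0.004],"roll":0,"gripper":0.8},{"delta_pos":[0,0,-0.004],"roll":0,"gripper":0.8}]'
python3 -m handwheel '[{"delta_pos":[0,0,-0.06],"roll":0,"gripper":0.8},{"delta_pos":[0,0,-0.15],"roll":0,"gripper":0.8},{"delta_pos":[0,0,-0.3],"roll":0,"gripper":0.8},{"delta_pos":[0,0,-0.45],"roll":0,"gripper":0.8},{"delta_pos":[0,0,-0.6],"roll":0,"gripper":0.8},{"delta_pos":[0,0,-0.7],"roll":0,"gripper":0.8},{"delta_pos":[0,0,-0.7],"roll":0,"gripper":0.8},{"delta_pos":[0,0,-0.7],"roll":0,"gripper":0.8}]'
python3 -c "
from h import *
import cv2
a=imaging.grab_frame('side');b=imaging.grab_frame('scene');w=imaging.grab_frame('wrist')
cv2.imwrite('pics/s19.png',a);cv2.imwrite('pics/c19.png',b)
cv2.imwrite('pics/w19.png',w)
cv2.imwrite('pics/m19.png',np.hstack([cv2.resize(b[160:320,210:450],(600,400),interpolation=cv2.INTER_CUBIC),cv2.resize(a[260:350,270:315],(200,400),interpolation=cv2.INTER_CUBIC)]))
"
```

```text
time: 25.93
eef_pos: [0.4732, -0.3758, 0.1877]
eef_rot: [-3.141, -0.0, 1.524]
wrist_force: [0.5, -0.1, -1.1]
opening: 0.0683
time: 26.6
eef_pos: [0.4736, -0.3762, 0.3655]
eef_rot: [3.138, 0.003, 1.524]
wrist_force: [-0.1, 0.5, -0.4]
opening: 0.0682
```

View pics/w19.png

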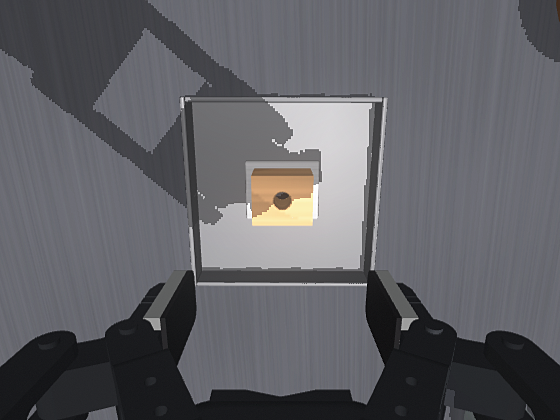

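View pics/s19.png

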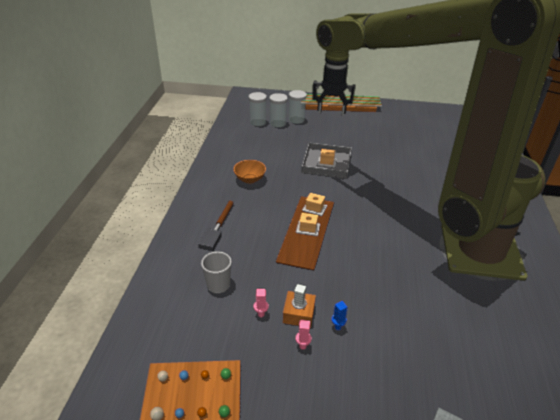

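View pics/m19.png

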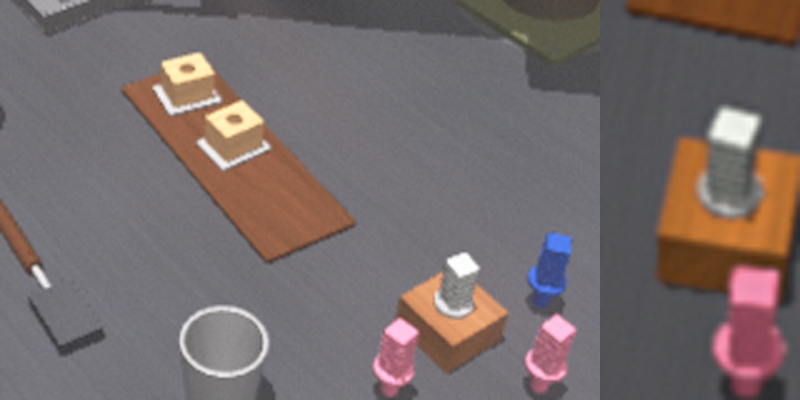

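The wrist view shows the rejected stand upright on the tray floor at (282,200). The gauge is upright with its collar on the stand, stands 2 and 3 are in place, and the bystanders have not moved. Handing in.

```bash
python3 -m handwheel '[{"delta_pos":[0,0,0],"roll":0,"gripper":0.8},{"delta_pos":[0,0,0],"roll":0,"gripper":0.8},{"delta_pos":[0,0,0],"roll":0,"gripper":0.8}]'; python3 -c "
from cell import order
print(order.sign_off())"
```

```text
time: 27.0
eef_pos: [0.4731, -0.3757, 0.3615]
eef_rot: [-3.14, -0.002, 1.524]
wrist_force: [-0.3, 0.1, 1.0]
opening: 0.0684
the job is handed in; nothing more can be done
None
```

The job is done and handed in at 27.0 s. The narrow-bored stand was the one at place 1, nearest the gauge stand, and it is now in the reject tray.

- **Place 1:** the pin went about 2 mm into the mouth and stopped, with about 5.6 N upward once the sideways load was balanced. The first contact was slightly off-centre, with up to about 4 N sideways. I shifted the gauge about 1.5 mm until that was gone, and the pin still would not enter. The camera also showed this bore about 14 mm wide.
- **Places 2 and 3:** the pin slid about 23 of its 30 mm into each with no noticeable resistance.
- **Gauge:** it is back in its stand. The collar touched down at the same height as when I gripped it, and the last pictures show it upright.
- **Rejected stand:** it was lowered until it met the tray floor (about 11 N) and released. The last pictures show it upright near the tray's centre.

The last pictures also show stands 2 and 3 still on the board and the bowl, tin, paddle and look-alikes apparently where they were. I judged that by eye and did not measure it. The gripper is clear of everything, and none of the checks failed.

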